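Load the bedside pill dispenser

ROBOT

A 6-joint arm with a two-finger parallel gripper is mounted at the origin on the work surface. World frame = base frame: x ahead of the robot, y to its left, z up, the work surface at z = 0. Lengths are in m, angles in degrees, forces in N, time in s.
With the tool pointing down it reaches from about 0.25 to 0.725 m from the base axis. Payload 9.7 kg.
Tool frame: the origin (TCP) lies at the very end of the fingers, on their centre line; the grasp point (between the pads) lies grasp_offset behind it (grasp_offset is the distance from the TCP to the grasp point, in m); z points along the fingers, y is the line along which they close (so a half turn about z gives the same grasp; the last joint's range is limited). The gripper opens to 85 mm and grips with 20 to 120 N. Pads are 22 mm wide; open, the fingers measure 114 mm over their backs; the gripper's body (76 mm by 85 mm) begins 54 mm behind the grasp point. The pads swing forward as they close: fully open they stand 13 mm farther back than shut.
Start: joints at [-63.197, 4.979, 10.078, 95.1, 0, 90], TCP at [0.248, -0.491, 0.231] pointing down, gripper open.
Joint ranges: [-179.16, 179.16], [-48.56, 103.87], [-65.8, 70.77], [-126.05, 130.52], [-82.76, 87.17], [-180, 180]. Speed limits (degrees/s): [127.2, 127.2, 147.25, 180, 180, 180].

INTERFACE

Orientations are given as [roll, pitch, yaw] about the fixed x, y, z axes, in that order (R = Rz(yaw) Ry(pitch) Rx(roll)).
In Python, from workcell import get_obs, camera, calibration, job_done, recognise, cut_out, mark_of, grasp_offset gives the robot as it stands.
- The arm moves only by the tool servo_tool, never from a script. Its argument "moves" is a list of rows, each a list of 3 entries, a list of its own where there are three numbers: the turn, a rotation vector about the tool's x, y, z in degrees, then the shift along the tool's x, y, z in m, then the opening in per cent of the stroke, from 0 (shut) to 100 (fully open). In form: [[[ax, ay, az], [x, y, z], claw], ...]. A call has 1 to 12 rows; each row shifts and turns the commanded pose from where the row before left it, along the tool's axes as they then stand; what a row does not reach is not made up. A row lasts 1/10 s, in which the tool goes at most 50 mm and 8.59 degrees, less where a joint would pass 70% of its speed; a pose out of reach is approached as far as the arm can. A call is refused whole if a number of a shift passes 0.05 or a number of a turn 8.59, either way. A call with a gripper value outside its range is refused whole. The fingers move at their own pace and stop on an object; "force" is the grip in N (left out, the last holds). Time passes only in rows, so rows that do not move let the fingers close. It gives the time, the measured TCP pose, the force, the opening and the grip force at its end, in the units of the state.
- get_obs(): the state, without advancing time (a new reading comes with each control period).
- camera(name): name is "side" or "top" or "wrist"; returns (picture, depth): 420x560x3 uint8, red, green, blue; 420x560 float32, m along the optical axis (not along the pixel's ray), 0 where there is no reading.
- calibration(name): a dict with "camera_matrix" (3x3 intrinsics, pixels), "R" (3x3) and "t" (3): a world point X has camera coordinates R X + t. Camera axes: x right, y down, z forward; pixel columns grow to the right and rows downward; lengths in m; the calibration is good to about 2 mm. A picture is of the moment at which its call begins: read the wrist's pose just before it. calibration takes no time and is no camera call; for the wrist camera it gives the pose at the moment of the call.
- job_done(): hands the job in; it is judged then, once.
Trained networks look in the newest picture that a camera, given by its name, has taken for a name from the list of things; names that differ only in an ending like _2 or _b are one class to them, and where a whole thing is asked for, a point or a joint stands for the part that bears it (a point fixed in the world has none). Each returns a list of dicts, best first, with "score" (0 to 1); they miss things now and then, are a little off and sometimes report something else, mostly with a low value. They report only what shows in the picture. A call takes as long as a camera call. They do not tell look-alikes from the thing itself.
- recognise(name, camera): "xyz" ([x, y, z] in m, in the coordinates of the camera as it stood for that picture, good to about 4 mm: the middle of the surface that is visible of it).
- cut_out(name, camera): "mask" (420x560 bool, what is visible of it).
- mark_of(name, camera): "xyz" ([x, y, z] in m, in the coordinates of the camera as it stood for that picture, good to about 4 mm: a listed point, or the origin of a listed thing).
The state is a dict: "time": time; "q": joint angles; "qd": joint speeds; "joint_efforts": joint torques, N m; "ee_pos": TCP position; "tcp_rot": TCP orientation; "wrist_force": force on the tool from outside, world axes, zero at the start; "torque": the same for the moment, N m; "opening": finger opening in m; "grasp_force": force on a finger pad.
Only numpy, scipy, OpenCV 4.12 (cv2) and the standard library are available. Lean on these libraries where they do the work, as an engineer would, in place of code of your own. Each camera call takes 0.05 s, during which the arm holds its last target. There are 200 camera calls.

TASK

Lift the clear cover of the bedside pill dispenser gently right back to its stop, and with it open fit every pill cassette on the sill into a bay of its own: hook the tongue under the lip at the end nearest you, then swing the other end down until the cassette lies flat. When all of them are in, lower the cover gently until it is fully closed, without letting it slam; leave everything else on the sill where it is.

Things in the scene. Friction and masses are not known exactly. Their poses are not given: they have to be found in the camera images.
- fin0 (a point): Grip point of cassette 0 (see its body): in its grey top fin, over the middle of the 96 mm body, 44 mm above the underside, 24 mm above the body's top, 14 mm below the fin's top. The fin is 50 mm long (x), 14 mm wide (y), 38 mm tall. Axes are the cassette's: x along it away from the tongue, z up.
- cassette0: One of up to three identical pill cassettes (one may be absent), 60 to 130 g: body 96 mm long (x), 40 mm wide (y), 20 mm high (58 mm with its fin); at the -x end a flat tongue, flush with the underside, sticks out 18 mm more (30 mm wide, 6 mm thick). Origin: underside centre of the 96 mm body.
- fin1 (a point): Grip point of cassette 1 (see its body): in its grey top fin, over the middle of the 96 mm body, 44 mm above the underside, 24 mm above the body's top, 14 mm below the fin's top. The fin is 50 mm long (x), 14 mm wide (y), 38 mm tall. Axes are the cassette's: x along it away from the tongue, z up.
- cassette1: One of up to three identical pill cassettes (one may be absent), 60 to 130 g: body 96 mm long (x), 40 mm wide (y), 20 mm high (58 mm with its fin); at the -x end a flat tongue, flush with the underside, sticks out 18 mm more (30 mm wide, 6 mm thick). Origin: underside centre of the 96 mm body.
- fin2 (a point): Grip point of cassette 2 (see its body): in its grey top fin, over the middle of the 96 mm body, 44 mm above the underside, 24 mm above the body's top, 14 mm below the fin's top. The fin is 50 mm long (x), 14 mm wide (y), 38 mm tall. Axes are the cassette's: x along it away from the tongue, z up.
- cassette2: One of up to three identical pill cassettes (one may be absent), 60 to 130 g: body 96 mm long (x), 40 mm wide (y), 20 mm high (58 mm with its fin); at the -x end a flat tongue, flush with the underside, sticks out 18 mm more (30 mm wide, 6 mm thick). Origin: underside centre of the 96 mm body.
- bay0 (a point): Bay 0 of the fixed lavender dispenser: on its floor, 8 mm above the sill, where the underside centre of a seated cassette's 96 mm body comes to lie (2 mm of play either way in x); x points away from the robot along the bay, z up. The bay is 48 mm wide and 118 mm long inside (x -68 to +50 mm); side and far walls are 10 mm high, 6 mm thick.
- bay1 (a point): Bay 1 of the fixed lavender dispenser: same kind of point and sizes as bay 0. At each bay's end nearest the robot a fixed lip reaches 13 mm in (x -68 to -55 mm from this point), its underside 14 mm and its top 19 mm above the bay floor. The three bays lie side by side, 54 mm apart along y.
- bay2 (a point): Bay 2 of the fixed lavender dispenser: same kind of point and sizes as bay 0. A cassette lowered level cannot enter: its tongue goes under the lip while the other end is held about 20 degrees up (no more than 25), then that end swings down until it lies flat. Nothing latches; its weight keeps it down.
- cover (a joint): Angle of the dispenser's clear cover (roof and skirts, 149 mm deep, 179 mm wide, 220 g) about its far edge: 0 closed, 1.6 open against its stop, upright behind the bays. Starts at 0 to 0.3. The hinge is stiff: it stays where it is left and takes 1 to 4 N at the handle to move. Closed, its roof is 80 mm above the sill and clears seated cassettes by 10 mm.
- handle (a point): Centre of the cover's handle: a round grey bar, 12 mm thick, 70 mm long in y, on two end posts, 38 mm above the roof near its front edge; moves with the cover. In the hinge frame it is at x -132, z +104 mm when closed and goes round on a 168 mm radius, up and away from the robot. Upright fingers either side of it in x fit at every angle; it may turn between them.
- hinge (a point): Fixed point on the cover's hinge axis, mid-width, 14 mm above the sill, at the far edge of the dispenser's base (156 mm deep, 188 mm wide, centred 74 mm nearer); x away from the robot, y along the hinge, z up. Opening turns the cover about +y.
- glasses_case: Bystander, to be left alone: black glasses case, 120 x 50 x 34 mm. Origin at the centre of its underside.
- coaster: Bystander, to be left alone: round wooden coaster, 90 mm across, 10 mm high. Origin at the centre of its underside.
- cup: Bystander, to be left alone: white ceramic cup, 72 mm across, 80 mm tall, on the coaster. Origin at the centre of its underside.
- carafe: Bystander, to be left alone: empty glass carafe, 88 mm across, 170 mm tall. Origin at the centre of its underside.
- stopper: Bystander, to be left alone: glass carafe stopper, 54 mm across, 58 mm tall. Origin at the centre of its underside.
Not all that is in view belongs to the job. Leave any yellow look-alike of the cassette1 alone. What is shaped like the part that bears bay0 but turquoise is not meant.

How it is judged:
By the outcome, as a careful person would: the job done as asked, in the order asked, and still so for the second after the job is handed in, with the robot touching nothing.
Of cassette0, cassette1, cassette2 only 2 to 3 are there at a start; the rules pass over those that are not, and their reading is None.
At some moment in a run one of cassette0, cassette1, cassette2 may be knocked a few centimetres aside while the robot is not near it.
Once in a run the grip may slacken for a moment while it holds something.
It also fails if it takes over 210 s, if anything falls off the work surface, if the arm or the gripper's body presses on something with over 40 N, if the wrist force passes 120 N, or if a joint passes its speed limit or range.

## Working session

There is one attempt and no reset: what is moved stays moved. The work goes in short steps, Python scripts to look and compute and a tool call to move; the robot and the scene stay as the last step left them, time stands still between calls to the robot, and variables do not carry over. Pictures are saved under pics/ and viewed, at most 14 in all, crops included, and the job is handed in when it is done.

Besides the shell and the picture viewer there is one more tool, called after "Request:" as name([rows], argument=value, ...), one row to a line, values as JSON. servo_tool: Moves the arm, as the interface text tells. Its arguments: {"type":"object","properties":{"moves":{"type":"array"},"force":{"type":"number"}},"required":["moves"]}

```bash
mkdir -p pics; cat > h.py <<'E'
import numpy as np,cv2
from workcell import *
def cal(n):
    c=calibration(n);return np.array(c["camera_matrix"]),np.array(c["R"]),np.array(c["t"])
def w(n,p):
    K,R,t=cal(n);return R.T@(np.array(p)-t)
def px(n,X):
    K,R,t=cal(n);c=K@(R@np.array(X)+t);return c[:2]/c[2]
def snap(n,f):
    im,d=camera(n);cv2.imwrite(f"pics/{f}.png",im[:,:,::-1]);return im,d
def cloud(n,d):
    K,R,t=cal(n);v,u=np.mgrid[:420,:560];P=np.stack([(u-K[0,2])/K[0,0]*d,(v-K[1,2])/K[1,1]*d,d],-1);return (P-t)@R
E
python3 - <<'E'
from h import *
np.set_printoptions(precision=3,suppress=True)
o=get_obs();print(o["time"],o["ee_pos"],o["tcp_rot"],o["opening"],grasp_offset)
ims=[]
for n in["top","side"]:
    im,d=snap(n,n+"0");np.save(n+"0.npy",d)
    for k in["fin0","cassette0","bay0","bay1","bay2","handle","hinge"]:
        for r in mark_of(k,n)[:5]:
            X=w(n,r["xyz"]);print(n,k,round(r["score"],2),X,px(n,X).round())
E
```

```text
0.0 [ 0.248 -0.491  0.231] [-179.921    0.      26.802] 0.08564220431564369 0.0187
top fin0 0.93 [0.412 0.298 0.042] [152. 236.]
top fin0 0.72 [ 0.352 -0.407  0.045] [414. 259.]
top fin0 0.63 [ 0.612 -0.359  0.045] [395. 164.]
top fin0 0.63 [ 0.502 -0.047  0.007] [281. 205.]
top fin0 0.57 [ 0.403 -0.282  0.042] [367. 240.]
top cassette0 0.91 [ 0.61  -0.355 -0.006] [389. 167.]
top cassette0 0.71 [ 0.355 -0.409 -0.002] [409. 257.]
top cassette0 0.69 [0.409 0.306 0.002] [153. 238.]
top cassette0 0.69 [ 0.411 -0.282 -0.002] [364. 237.]
top cassette0 0.53 [0.728 0.218 0.002] [187. 124.]
top bay0 0.96 [0.156 0.288 0.008] [157. 330.]
top bay0 0.6 [ 0.503 -0.05   0.008] [281. 204.]
top bay0 0.19 [ 0.582  0.346 -0.007] [141. 176.]
top bay1 0.96 [0.156 0.288 0.008] [157. 330.]
top bay1 0.6 [ 0.503 -0.05   0.008] [281. 204.]
top bay1 0.19 [ 0.582  0.346 -0.007] [141. 176.]
top bay2 0.96 [0.156 0.288 0.008] [157. 330.]
top bay2 0.6 [ 0.503 -0.05   0.008] [281. 204.]
top bay2 0.19 [ 0.582  0.346 -0.007] [141. 176.]
top handle 0.98 [0.453 0.018 0.121] [256. 220.]
top handle 0.57 [0.117 0.362 0.117
[... 304 characters left out ...]
309.]
side fin0 0.5 [ 0.359 -0.407  0.048] [397. 179.]
side cassette0 0.97 [ 0.611 -0.357  0.   ] [317. 178.]
side cassette0 0.72 [ 0.406 -0.283  0.004] [364. 205.]
side cassette0 0.71 [ 0.36  -0.408 -0.001] [396. 193.]
side cassette0 0.59 [0.412 0.301 0.002] [236. 325.]
side bay0 0.75 [0.528 0.053 0.007] [262. 248.]
side bay0 0.75 [0.201 0.383 0.005] [297. 396.]
side bay1 0.75 [0.528 0.053 0.007] [262. 248.]
side bay1 0.75 [0.201 0.383 0.005] [297. 396.]
side bay2 0.75 [0.528 0.053 0.007] [262. 248.]
side bay2 0.75 [0.201 0.383 0.005] [297. 396.]
side handle 0.89 [0.117 0.358 0.116] [346. 365.]
side handle 0.76 [0.455 0.019 0.124] [292. 212.]
side handle 0.72 [0.532 0.053 0.007] [261. 248.]
```

```bash
ls pics
```

```text
side0.png
top0.png
```

View pics/top0.png

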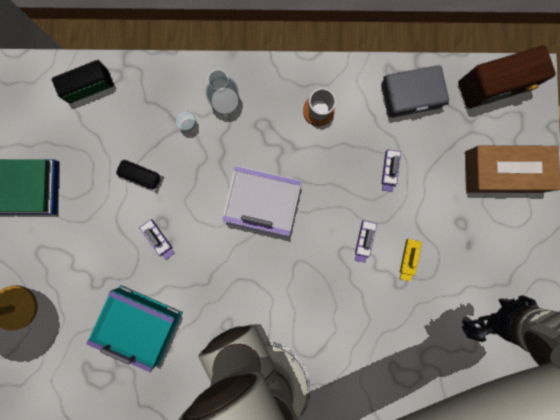

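View pics/side0.png

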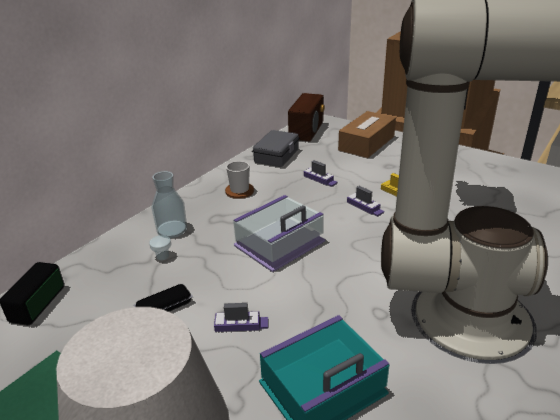

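Candidates in the top picture:
- **Cassettes:** purple/white bodies with a grey fin at (392,168), (367,240) and (157,238). The yellow look-alike at (411,258) is left alone.
- **Dispensers:** lavender at (262,200), which is the one I want. The turquoise one at (135,328) is not meant.
- **Handles:** (256,220) is on the lavender dispenser and is the one I want. (115,356) is on the turquoise one.

I'll move above the lavender dispenser and take a close wrist view before reaching.

Request:
servo_tool([
  [[0,0,-8.2],[0,0,-0.02],100],
  [[0,0,-8.2],[0,0,-0.02],100],
  [[0,0,-8.2],[0,0,-0.02],100],
  [[0,0,-8.2],[0,0,-0.02],100],
  [[0,0,-8.2],[0,0,-0.02],100],
  [[0,0,-8.2],[0,0,-0.02],100],
  [[0,0,0],[0,0,0],100],
])

```text
time: 1.5
ee_pos: [0.2482, -0.4913, 0.3538]
tcp_rot: [179.9, 0.2, 76.2]
wrist_force: [-0.1, -1.4, 1.2]
opening: 0.0851
grasp_force: 0.0
```

Request:
servo_tool([
  [[0,0,0],[0.02,0,0],100],
  [[0,0,0],[0.045,0,0],100],
  [[0,0,0],[0.045,0,0],100],
  [[0,0,0],[0.045,0,0],100],
  [[0,0,0],[0.045,0,0],100],
  [[0,0,0],[0.045,0,0],100],
  [[0,0,0],[0.045,0,0],100],
  [[0,0,0],[0.045,0,0],100],
  [[0,0,0],[0.045,0,0],100],
  [[0,0,0],[0.045,0,0],100],
  [[0,0,0],[0.045,0,0],100],
  [[0,0,0],[0.02,0,0],100],
])

```text
time: 2.7
ee_pos: [0.3667, -0.0126, 0.3505]
tcp_rot: [-180.0, -0.0, 76.0]
wrist_force: [-1.3, -1.4, 0.0]
opening: 0.0852
grasp_force: 0.0
```

```bash
python3 - <<'E'
from h import *
np.set_printoptions(precision=3,suppress=True)
o=get_obs();print(o["time"],o["ee_pos"],o["tcp_rot"],o["q"],o["wrist_force"])
K,R,t=cal("wrist");print("cam",-R.T@t,R)
im,d=snap("wrist","w1");np.save("w1.npy",d)
n="wrist"
for k in["bay0","handle","hinge","fin0"]:
    for r in mark_of(k,n)[:5]:
        X=w(n,r["xyz"]);print(n,k,round(r["score"],2),X,px(n,X).round())
E
```

```text
2.7 [ 0.367 -0.013  0.35 ] [-179.979   -0.026   75.975] [ -1.996 -14.778   5.491 110.284   0.03  102.029] [-1.315 -1.413  0.034]
cam [0.384 0.056 0.493] [[ 0.97  -0.243 -0.   ]
 [-0.233 -0.93   0.284]
 [-0.069 -0.275 -0.959]]
wrist handle 0.88 [0.457 0.012 0.122] [358. 131.]
wrist fin0 0.91 [ 0.607 -0.355  0.044] [485. 339.]
wrist fin0 0.57 [ 0.411 -0.288  0.045] [352. 330.]
wrist fin0 0.3 [0.453 0.01  0.122] [354. 132.]
```

View pics/w1.png

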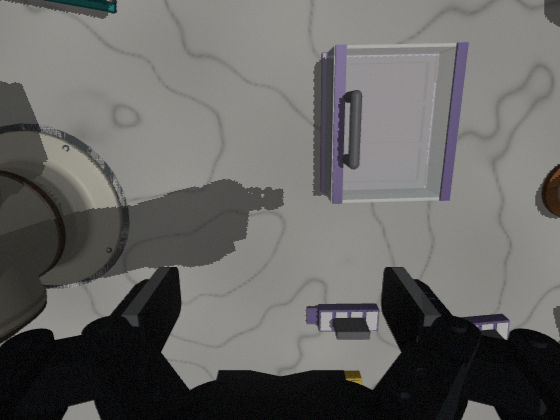

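The wrist picture shows the lavender dispenser with its handle bar at (352,130). A cassette is at (347,325) with its tongue at the left, towards the robot, and the yellow one sits at (352,376). Next I'll refine the handle and dispenser poses from depth.

```bash
python3 - <<'E'
from h import *
np.set_printoptions(precision=4,suppress=True)
im,d=camera("wrist");P=cloud("wrist",d)
# handle
m=cut_out("handle","wrist")
print([ (round(r["score"],2),r["mask"].sum()) for r in m])
M=np.zeros((420,560),bool);M[85:175,335:370]=True
Q=P[M&(d>0)&(P[...,2]>0.105)&(P[...,2]<.16)]
print(len(Q),Q.mean(0),Q.min(0),Q.max(0));B=Q
c=B.mean(0);u,s,v=np.linalg.svd(B-c);print("bar dir",v[0],"len",np.ptp((B-c)@v[0]),"yaw",np.degrees(np.arctan2(-v[0][0],v[0][1])),"topz",np.percentile(B[:,2],95),"ctr",(( (B-c)@v[0]).max()+((B-c)@v[0]).min())/2*v[0]+c)
# purple pixels
hsv=cv2.cvtColor(im,cv2.COLOR_RGB2HSV)
pm=(hsv[...,0]>115)&(hsv[...,0]<150)&(hsv[...,1]>60)
pm[:,:310]=0;pm[215:]=0
for lo,hi in[(-.01,.02),(.02,.07),(.07,.12),(.12,.2)]:
    q=P[pm&(d>0)&(P[...,2]>lo)&(P[...,2]<hi)]
    if len(q)>30:
        r=cv2.minAreaRect(q[:,:2].astype(np.float32));print(lo,hi,len(q),r,np.median(q[:,2]))
ys,xs=np.nonzero(pm)
for sl in[(310,350),(430,480)]:
    mm=pm.copy();mm[:,:sl[0]]=0;mm[:,sl[1]:]=0
    q=P[mm&(d>0)];print(sl,len(q),np.percentile(q[:,2],[5,50,95]),cv2.minAreaRect(q[:,:2].astype(np.float32)))
E
```

```text
[(0.79, np.int64(21237))]
940 [0.4536 0.017  0.1257] [ 0.44   -0.0241  0.105 ] [0.4675 0.0552 0.1297]
bar dir [-0.2247 -0.9744  0.0038] len 0.08043057468039062 yaw 167.01510872103947 topz 0.1286263766135738 ctr [0.4533 0.0158 0.1257]
0.07 0.12 2733 ((0.509407639503479, 0.0028041303157806396), (0.17839258909225464, 0.14558395743370056), 76.97319030761719) 0.08434851223693884
(310, 350) 1160 [0.0858 0.0872 0.0885] ((0.44379323720932007, 0.017467781901359558), (0.17738263309001923, 0.011173220351338387), 77.02091217041016)
(430, 480) 1573 [0.0821 0.0835 0.0848] ((0.5740256309509277, -0.012146927416324615), (0.17839224636554718, 0.012942544184625149), 77.02989196777344)
```

Request:
servo_tool([
  [[0,0,-1],[0.023,0.039,0],50],
  [[0,0,0],[0.024,0.039,0],50],
  [[0,0,0],[0,0,0.04],50],
  [[0,0,0],[0,0,0.04],50],
  [[0,0,0],[0,0,0.04],50],
  [[0,0,0],[0,0,0.04],50],
  [[0,0,0],[0,0,0.02],50],
  [[0,0,0],[0,0,0],50],
])

```text
time: 3.85
ee_pos: [0.4518, 0.0109, 0.1684]
tcp_rot: [-179.7, 0.1, 76.9]
wrist_force: [0.3, -0.3, 1.2]
opening: 0.0429
grasp_force: 0.0
```

```bash
python3 - <<'E'
from h import *
np.set_printoptions(precision=4,suppress=True)
o=get_obs();print(o["ee_pos"],o["tcp_rot"],o["opening"],o["wrist_force"])
im,d=snap("wrist","w2")
for n in["wrist"]:
    for r in mark_of("handle",n)[:3]: print(r["score"],w(n,r["xyz"]))
f=np.r_[np.linspace(.03,1.55,45),1.57,1.59,1.6]
x=-132*np.cos(f)+104*np.sin(f);z=132*np.sin(f)+104*np.cos(f)
print(np.c_[f[1:],np.diff(x),-np.diff(z)].round(2).tolist())
E
```

```text
[0.4518 0.0109 0.1684] [-179.7319    0.0738   76.8679] 0.04289796961702967 [ 0.3419 -0.3446  1.1998]
0.58 [0.4556 0.0174 0.1248]
[[0.06, 3.8, -4.38], [0.1, 3.95, -4.25], [0.13, 4.1, -4.11], [0.17, 4.24, -3.97], [0.2, 4.37, -3.82], [0.24, 4.5, -3.67], [0.27, 4.62, -3.51], [0.31, 4.74, -3.35], [0.34, 4.86, -3.18], [0.38, 4.96, -3.01], [0.41, 5.06, -2.84], [0.44, 5.16, -2.66], [0.48, 5.25, -2.48], [0.51, 5.33, -2.3], [0.55, 5.41, -2.11], [0.58, 5.48, -1.93], [0.62, 5.54, -1.73], [0.65, 5.6, -1.54], [0.69, 5.65, -1.35], [0.72, 5.69, -1.15], [0.76, 5.73, -0.96], [0.79, 5.76, -0.76], [0.82, 5.78, -0.56], [0.86, 5.79, -0.36], [0.89, 5.8, -0.16], [0.93, 5.8, 0.04], [0.96, 5.8, 0.24], [1.0, 5.79, 0.44], [1.03, 5.77, 0.64], [1.07, 5.74, 0.84], [1.1, 5.71, 1.04], [1.14, 5.67, 1.24], [1.17, 5.63, 1.43], [1.2, 5.57, 1.63], [1.24, 5.51, 1.82], [1.27, 5.45, 2.01], [1.31, 5.37, 2.19], [1.34, 5.3, 2.38], [1.38, 5.21, 2.56], [1.41, 5.12, 2.74], [1.45, 5.02, 2.91], [1.48, 4.92, 3.08], [1.52, 4.81, 3.25], [1.55, 4.69, 3.42], [1.57, 2.66, 2.05], [1.59, 2.62, 2.1], [1.6, 1.29, 1.07]]
```

View pics/w2.png

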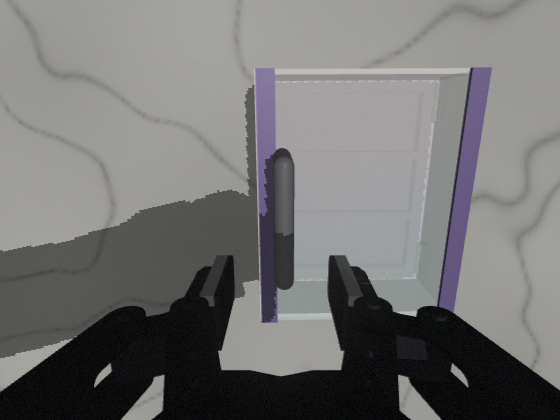

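The picture shows the fingers straddling the bar at (284,220), centred in x. I'll go down and close on it.

Request:
servo_tool([
  [[0,0,0],[0.005,0.001,0.025],50],
  [[0,0,0],[0,0,0.025],50],
  [[0,0,0],[0,0,0.014],50],
  [[0,0,0],[0,0,0],20],
  [[0,0,0],[0,0,0],0],
  [[0,0,0],[0,0,0],0],
  [[0,0,0],[0,0,0],0],
  [[0,0,0],[0,0,0],0],
], force=25)

```text
time: 4.75
ee_pos: [0.455, 0.0168, 0.109]
tcp_rot: [-180.0, -0.0, 77.0]
wrist_force: [-6.2, 0.3, 4.2]
opening: 0.011
grasp_force: 24.9
```

```bash
python3 - <<'E'
from h import *
np.set_printoptions(precision=4,suppress=True)
o=get_obs();print(o["ee_pos"],o["tcp_rot"],o["opening"],o["grasp_force"],o["wrist_force"])
E
```

```text
[0.455  0.0168 0.109 ] [-179.9783   -0.0218   77.0062] 0.010974125876536837 24.90879625082016 [-6.1522  0.3137  4.2447]
```

Request:
servo_tool([
  [[0,0,0],[0,0.0038,-0.0044],0],
  [[0,0,0],[0,0.004,-0.0043],0],
  [[0,0,0],[0,0.0041,-0.0041],0],
  [[0,0,0],[0,0.0042,-0.004],0],
  [[0,0,0],[0,0.0044,-0.0038],0],
  [[0,0,0],[0,0.0045,-0.0037],0],
  [[0,0,0],[0,0.0046,-0.0035],0],
  [[0,0,0],[0,0.0047,-0.0034],0],
  [[0,0,0],[0,0.0049,-0.0032],0],
  [[0,0,0],[0,0.005,-0.003],0],
  [[0,0,0],[0,0.0051,-0.0028],0],
  [[0,0,0],[0,0.0052,-0.0027],0],
])

```text
time: 5.95
ee_pos: [0.5083, 0.0047, 0.1529]
tcp_rot: [180.0, -0.1, 77.0]
wrist_force: [-8.0, 2.2, 7.4]
opening: 0.0106
grasp_force: 25.2
```

```bash
python3 - <<'E'
from h import *
np.set_printoptions(precision=4,suppress=True)
o=get_obs();print(o["ee_pos"],o["opening"],o["grasp_force"],o["wrist_force"],o["torque"])
im,d=camera("wrist")
for r in mark_of("handle","wrist")[:2]: print(r["score"],w("wrist",r["xyz"]))
e=np.array([.974,-.225]);h=np.array([.579,-.0135]);p=o["ee_pos"]
print("rel",(p[:2]-h)@e,p[2]+.0187-.014)
E
```

```text
[0.5083 0.0047 0.1529] 0.01063707941528263 25.22856295108795 [-7.9817  2.163   7.3979] [0.4593 1.9096 0.068 ]
0.63 [0.5097 0.0027 0.1638]
rel -0.07297978845910937 0.15759304307288066
```

Request:
servo_tool([
  [[0,0,0],[0,0.0045,-0.0035],0],
  [[0,0,0],[0,0.0046,-0.0033],0],
  [[0,0,0],[0,0.0054,-0.0021],0],
  [[0,0,0],[0,0.0055,-0.0019],0],
  [[0,0,0],[0,0.0055,-0.0017],0],
  [[0,0,0],[0,0.0056,-0.0015],0],
  [[0,0,0],[0,0.0056,-0.0014],0],
  [[0,0,0],[0,0.0057,-0.0012],0],
  [[0,0,0],[0,0.0057,-0.001],0],
  [[0,0,0],[0,0.0058,-0.0008],0],
  [[0,0,0],[0,0.0058,-0.0006],0],
  [[0,0,0],[0,0.0058,-0.0004],0],
])

```text
time: 7.25
ee_pos: [0.5731, -0.0102, 0.1701]
tcp_rot: [180.0, -0.0, 77.0]
wrist_force: [-1.9, 4.6, 4.0]
opening: 0.0111
grasp_force: 25.9
```

Request:
servo_tool([
  [[0,0,0],[0,0.0058,-0.0002],0],
  [[0,0,0],[0,0.0058,0],0],
  [[0,0,0],[0,0.0058,0.0002],0],
  [[0,0,0],[0,0.0058,0.0004],0],
  [[0,0,0],[0,0.0058,0.0006],0],
  [[0,0,0],[0,0.0057,0.0008],0],
  [[0,0,0],[0,0.0057,0.001],0],
  [[0,0,0],[0,0.0057,0.0012],0],
  [[0,0,0],[0,0.0056,0.0014],0],
  [[0,0,0],[0,0.0056,0.0016],0],
  [[0,0,0],[0,0.0055,0.0018],0],
  [[0,0,0],[0,0.0055,0.002],0],
])

```text
time: 8.45
ee_pos: [0.6393, -0.0258, 0.1584]
tcp_rot: [-180.0, 0.0, 77.0]
wrist_force: [-1.8, 4.3, 2.1]
opening: 0.0111
grasp_force: 25.2
```

```bash
python3 - <<'E'
from h import *
np.set_printoptions(precision=4,suppress=True)
o=get_obs();print(o["ee_pos"],o["opening"],o["grasp_force"],o["wrist_force"],o["torque"])
im,d=camera("wrist")
for r in mark_of("handle","wrist")[:2]: print(r["score"],w("wrist",r["xyz"]))
e=np.array([.974,-.225]);h=np.array([.579,-.0135]);p=o["ee_pos"]
x,z=(p[:2]-h)@e,p[2]+.0117-.014
print("rel",x,z,np.hypot(x,z),np.arctan2(z,-x)-.668)
E
```

```text
[ 0.6393 -0.0258  0.1584] 0.011056353181535444 25.191303491592407 [-1.8017  4.3413  2.1311] [0.9281 0.5769 0.0332]
0.88 [ 0.6399 -0.0261  0.1678]
rel 0.06144607253775256 0.15611431962514424 0.16777157274799698 1.2777704115422543
```

Request:
servo_tool([
  [[0,0,0],[0,0.0054,0.0021],0],
  [[0,0,0],[0,0.0053,0.0023],0],
  [[0,0,0],[0,0.0052,0.0025],0],
  [[0,0,0],[0,0.0051,0.0027],0],
  [[0,0,0],[0,0.005,0.0029],0],
  [[0,0,0],[0,0.0049,0.0031],0],
  [[0,0,0],[0,0.0048,0.0033],0],
  [[0,0,0],[0,0.0047,0.0034],0],
  [[0,0,0],[0,0.0027,0.0021],0],
  [[0,0,0],[0,0.0026,0.0021],0],
  [[0,0,0],[0,0.0026,0.0021],0],
  [[0,0,0],[0,0,0],0],
])

```text
time: 9.75
ee_pos: [0.6854, -0.0365, 0.1305]
tcp_rot: [-179.9, 0.0, 77.0]
wrist_force: [-5.4, 4.5, 6.4]
opening: 0.0105
grasp_force: 25.9
```

```bash
python3 - <<'E'
from h import *
np.set_printoptions(precision=4,suppress=True)
o=get_obs();print(o["ee_pos"],o["opening"],o["grasp_force"],o["wrist_force"],o["torque"])
im,d=snap("wrist","w3")
for r in mark_of("handle","wrist")[:2]: print(r["score"],w("wrist",r["xyz"]))
e=np.array([.974,-.225]);h=np.array([.579,-.0135]);p=o["ee_pos"]
x,z=(p[:2]-h)@e,p[2]+.0117-.014
print("rel",x,z,np.hypot(x,z),np.arctan2(z,-x)-.668)
E
```

```text
[ 0.6854 -0.0365  0.1305] 0.010521569432543884 25.861995220184326 [-5.4022  4.4704  6.3593] [0.7727 1.274  0.0929]
0.95 [ 0.685  -0.0391  0.145 ]
rel 0.10875844872057319 0.12817573363978593 0.16809943147495443 1.606424991406997
```

Request:
servo_tool([
  [[0,0,0],[0,0.001,0.001],0],
  [[0,0,0],[0,0,0],0],
  [[0,0,0],[0,-0.002,-0.002],15],
  [[0,0,0],[0,0,0],30],
  [[0,0,0],[0,0,0],30],
  [[0,0,0],[0,0,-0.01],30],
  [[0,0,0],[0,0,-0.03],30],
  [[0,0,0],[0,0,-0.045],30],
  [[0,0,0],[0,0,-0.045],30],
  [[0,0,0],[0,0,-0.045],40],
  [[0,0,0],[0,-0.045,0],60],
  [[0,0,0],[0,-0.045,0],60],
])

```text
time: 11.05
ee_pos: [0.6069, -0.0175, 0.3076]
tcp_rot: [179.7, -0.0, 77.0]
wrist_force: [-0.7, 0.9, 0.2]
opening: 0.0513
grasp_force: 0.0
```

Request:
servo_tool([
  [[0,0,0],[0,-0.045,0],100],
  [[0,0,0],[0,-0.045,0],100],
  [[0,0,0],[0,-0.045,0],100],
  [[0,0,0],[0,-0.045,0],100],
  [[0,0,0],[0,-0.03,0],100],
  [[0,0,8.2],[0,0,0],100],
  [[0,0,8.2],[0,0,0],100],
  [[0,0,8.2],[0,0,0],100],
  [[0,0,8.2],[0,0,0],100],
  [[0,0,8.2],[0,0,0],100],
  [[0,0,8.2],[0,0,0],100],
  [[0,0,8.2],[0,0,0],100],
])

```text
time: 12.25
ee_pos: [0.398, 0.0299, 0.3075]
tcp_rot: [180.0, -0.1, 19.3]
wrist_force: [0.7, 0.6, -1.0]
opening: 0.0855
grasp_force: 0.0
```

Request:
servo_tool([
  [[0,0,8.2],[0,0,0],100],
  [[0,0,8.2],[0,0,0],100],
  [[0,0,8.2],[0,0,0],100],
  [[0,0,8],[0,0,0],100],
  [[0,0,0],[0,0,0],100],
])

```text
time: 12.75
ee_pos: [0.3914, -0.0453, 0.3074]
tcp_rot: [-176.9, 0.3, -8.8]
wrist_force: [0.1, 0.0, -0.4]
opening: 0.0855
grasp_force: 0.0
```

```bash
cat >> h.py <<'E'
def cass(n,d,near,minz=.012,r=.07):
    "pose from depth cloud around near (xy): body rect + tongue side"
    P=cloud(n,d);m=(d>0)&(P[...,2]>minz)&(P[...,2]<.07)&(np.hypot(P[...,0]-near[0],P[...,1]-near[1])<r)
    q=P[m];return q
E
python3 - <<'E'
from h import *
np.set_printoptions(precision=4,suppress=True)
o=get_obs();print(o["ee_pos"],o["tcp_rot"],o["opening"],o["q"])
im,d=snap("wrist","w4");np.save("w4.npy",d)
for k in["bay0","handle","hinge","fin0"]:
    for r in mark_of(k,"wrist")[:4]: X=w("wrist",r["xyz"]);print(k,r["score"],X,px("wrist",X))
im,d=snap("top","t1");np.save("t1.npy",d)
for k in["fin0","cassette0"]:
    for r in mark_of(k,"top")[:5]: X=w("top",r["xyz"]);print(k,round(r["score"],2),X,px("top",X))
E
```

```text
[ 0.3914 -0.0453  0.3074] [-176.9059    0.2729   -8.7762] 0.08548465213762219 [ -8.8321 -13.2906   1.5122 105.0787   3.0938 179.944 ]
bay0 0.78 [0.5168 0.0055 0.0089] [238.2561  68.9363]
bay0 0.71 [ 0.5075 -0.0449  0.007 ] [280.794   70.4937]
bay0 0.71 [0.5271 0.059  0.005 ] [194.5253  67.5314]
hinge 0.92 [0.2419 0.3117 0.0149] [ 71.2523 297.1904]
fin0 0.83 [ 0.4163 -0.2803  0.0456] [502.7146 120.1854]
fin0 0.67 [0.4138 0.3025 0.0397] [ 23.5535 188.805 ]
fin0 0.81 [0.4115 0.2981 0.0451] [151.9378 236.5709]
fin0 0.81 [ 0.6122 -0.3592  0.0441] [395.04   163.6175]
fin0 0.72 [ 0.3531 -0.4078  0.0461] [414.7567 259.0065]
fin0 0.69 [ 0.4055 -0.2826  0.0412] [367.7362 239.3562]
cassette0 0.92 [ 0.6129 -0.357  -0.0016] [389.5476 166.1084]
cassette0 0.92 [ 0.3564 -0.4096 -0.0001] [409.8075 256.9521]
cassette0 0.83 [ 0.4124 -0.2795  0.0027] [363.4673 236.7881]
cassette0 0.66 [ 0.4115  0.3054 -0.0032] [154.065  236.5938]
```

View pics/w4.png

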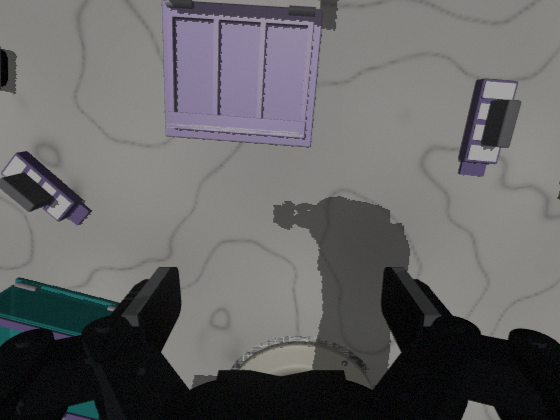

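The picture shows the cover open with three empty lavender bays at about (195,68), (238,69) and (281,70). Joint 6 hit its limit, so I'll use the half-turned yaw (about 167) instead. Bays first, then the cassettes, from this depth.

```bash
cat >> h.py <<'E'
def rect(q):
    (c,s,a)=cv2.minAreaRect(q[:,:2].astype(np.float32))
    if s[0]<s[1]: a+=90;s=s[::-1]
    return np.array(c),np.array(s),(a+90)%180-90
E
python3 - <<'E'
from h import *
np.set_printoptions(precision=4,suppress=True)
im=cv2.imread("pics/w4.png")[:,:,::-1];d=np.load("w4.npy");n="wrist"
P=cloud(n,d);hsv=cv2.cvtColor(np.ascontiguousarray(im),cv2.COLOR_RGB2HSV)
pm=(hsv[...,0]>110)&(hsv[...,0]<150)&(hsv[...,1]>35);R=np.zeros_like(pm);R[0:150,160:330]=1;pm&=R
yaw=np.radians(-13);ex=np.array([np.cos(yaw),np.sin(yaw)]);ey=np.array([-ex[1],ex[0]])
o=np.array([.5165,.004])
q=P[pm&(d>0)];r=(q[:,:2]-o);X=r@ex;Y=r@ey
def prof(v,a,b,z0,z1,s,lo,hi):
    pass
# z map in dispenser frame
import sys
for y0 in(-54,0,54):
  s=abs(Y*1000-y0)<15
  print("y",y0,[(x,round(float(np.median(q[s&(abs(X*1000-x)<1.5),2]))*1000,1)) for x in range(-90,75,4) if (s&(abs(X*1000-x)<1.5)).sum()>3])
s=abs(X*1000)<25
print("yprof",[(y,round(float(np.percentile(q[s&(abs(Y*1000-y)<1.2),2],70))*1000,1)) for y in range(-96,97,3) if (s&(abs(Y*1000-y)<1.2)).sum()>3])
hi=q[(q[:,2]>.022)&(X<-.03)]; print("lip",rect(hi))
fl=q[(q[:,2]<.0125)&(q[:,2]>.004)&(X>-.052)&(X<.048)]
for y0 in(-54,0,54):
  f=P[(d>0)&(P[...,2]>.003)&(P[...,2]<.0125)][:,:2]-o
  f=f[(abs(f@ey-y0/1000)<.03)&(f@ex>-.058)&(f@ex<.07)]; 
  print(y0,rect(np.c_[f+o]))
# cassettes
dt=np.load("t1.npy")
for nm,dd in(("top",dt),):
  for c in[(.409,-.2815),(.6115,-.3575),(.411,.302)]:
    C=cloud(nm,dd);m=(dd>0)&(C[...,2]>.010)&(C[...,2]<.07)&(np.hypot(C[...,0]-c[0],C[...,1]-c[1])<.075)
    a=C[m];t=a[a[:,2]>.035];print(nm,c,len(a),rect(a),"fin",len(t),t.mean(0) if len(t) else 0,rect(t) if len(t)>3 else 0)
E
```

```text
y -54 [(-86, 7.1), (-82, 7.2), (-78, 7.3), (-74, 25.4), (-70, 26.6), (-66, 26.1), (-62, 26.4), (-58, 26.4), (-54, 7.7), (-50, 7.4), (-46, 7.4), (-42, 7.4), (-38, 7.3), (-34, 7.5), (-30, 7.2), (-26, 7.3), (-22, 7.2), (-18, 7.5), (-14, 7.3), (-10, 7.4), (-6, 7.3), (-2, 7.0), (2, 7.3), (6, 7.5), (10, 7.3), (14, 7.7), (18, 7.2), (22, 7.4), (26, 7.1), (30, 7.5), (34, 7.4), (38, 7.2), (42, 7.3), (46, 7.3), (50, 8.0), (54, 16.9), (58, 7.4), (62, 7.0), (66, 7.3)]
y 0 [(-86, 7.2), (-82, 7.3), (-78, 7.4), (-66, 26.3), (-62, 26.3), (-58, 26.3), (-54, 7.6), (-50, 7.6), (-46, 7.3), (-42, 7.4), (-38, 7.2), (-34, 7.3), (-30, 7.1), (-26, 7.1), (-22, 7.4), (-18, 7.3), (-14, 7.2), (-10, 7.4), (-6, 7.3), (-2, 7.4), (2, 7.4), (6, 7.2), (10, 7.2), (14, 7.3), (18, 7.1), (22, 7.1), (26, 7.3), (30, 7.2), (34, 7.2), (38, 7.0), (42, 7.3), (46, 7.0), (50, 8.5), (54, 17.3), (58, 7.3), (62, 7.2), (66, 7.2)]
y 54 [(-86, 7.0), (-82, 7.2), (-78, 7.3), (-74, 26.2), (-70, 25.7), (-66, 26.2), (-62, 26.4), (-58, 26.2), (-54, 7.3), (-50, 7.3), (-46, 7.3), (-42, 7.2), (-38, 7.2), (-34, 7.2), (-30, 7.1), (-26, 7.1), (-22,
[... 1187 characters left out ...]
]), -12.359764099121094)
54 (array([0.5343, 0.0547]), array([0.1246, 0.0599]), -12.292732238769531)
top (0.409, -0.2815) 268 (array([ 0.4091, -0.2927]), array([0.0991, 0.0358]), -1.075439453125) fin 105 [ 0.4123 -0.2831  0.0555] (array([ 0.4095, -0.283 ]), array([0.049, 0.014]), -11.884597778320312)
top (0.6115, -0.3575) 502 (array([ 0.6033, -0.3561]), array([0.1054, 0.0418]), -7.214775085449219) fin 131 [ 0.6067 -0.355   0.0534] (array([ 0.6072, -0.3565]), array([0.0494, 0.0156]), -7.124786376953125)
top (0.411, 0.302) 532 (array([0.4114, 0.2982]), array([0.0965, 0.0408]), 36.41643524169922) fin 129 [0.4109 0.2962 0.0538] (array([0.4109, 0.298 ]), array([0.0499, 0.0141]), 37.73243713378906)
```

Request:
servo_tool([
  [[0,0,-8.5],[0,0,0],60],
  [[0,0,-8.5],[0,0,0],60],
  [[0,0,-8.5],[0,0,0],60],
  [[0,0,-8.5],[0,0,0],60],
  [[0,0,-8.5],[0,0,0],60],
  [[0,0,-8.5],[0,0,0],60],
  [[0,0,-8.5],[0,0,0],60],
  [[0,0,-8.5],[0,0,0],60],
  [[0,0,-8.5],[0,0,0],60],
  [[0,0,-8.5],[0,0,0],60],
  [[0,0,-8.5],[0,0,0],60],
  [[0,0,-8.5],[0,0,0],60],
])

```text
time: 14.35
ee_pos: [0.3919, -0.0417, 0.3067]
tcp_rot: [179.6, -3.1, 94.1]
wrist_force: [-0.0, -0.2, 0.1]
opening: 0.0512
grasp_force: 0.0
```

Request:
servo_tool([
  [[0,0,-8.5],[0,0,0],60],
  [[0,0,-8.5],[0,0,0],60],
  [[0,0,-8.5],[0,0,0],60],
  [[0,0,-8.5],[0,0,0],60],
  [[0,0,-8.5],[0,0,0],60],
  [[0,0,-8.5],[0,0,0],60],
  [[0,0,-8.5],[0,0,0],60],
  [[0,0,-8.5],[0,0,0],60],
  [[0,0,-8.5],[0,0,0],60],
  [[0,0,0],[0,0,0],60],
])

```text
time: 15.35
ee_pos: [0.3919, -0.0417, 0.3067]
tcp_rot: [176.9, -0.4, 170.4]
wrist_force: [0.6, 0.0, 0.1]
opening: 0.0514
grasp_force: 0.0
```

```bash
cat >> h.py <<'E'
from scipy.spatial.transform import Rotation as Ro
def delta(T,yaw,tilt=0,frm=None):
    "turn first (rotvec,deg, tool axes), then shift in the new tool axes, from measured pose to TCP target T"
    o=get_obs();R0=Ro.from_euler("xyz",o["tcp_rot"] if frm is None else frm[1],degrees=True);p=o["ee_pos"] if frm is None else frm[0]
    R1=Ro.from_euler("xyz",[180,0,yaw],degrees=True)*Ro.from_rotvec([0,tilt,0],degrees=True)
    print("turn",np.degrees((R0.inv()*R1).as_rotvec()).round(2),"shift",R1.inv().apply(np.array(T)-p).round(4),"| shift old axes",R0.inv().apply(np.array(T)-p).round(4))
E
python3 - <<'E'
from h import *
o=get_obs();print(o["ee_pos"],o["tcp_rot"],o["q"])
delta([.4095,-.283,.10],168)
E
```

```text
[ 0.39188058 -0.04170395  0.30665165] [176.9024085   -0.39532913 170.36797918] [ -8.32010252 -13.26802772   1.44033087 105.03259578   3.10582987
   1.31381719]
turn [ 3.09 -0.46  2.36] shift [-0.0674 -0.2324  0.2067] | shift old axes [-0.0592 -0.2457  0.1933]
```

Request:
servo_tool([
  [[3.1,-0.5,2.4],[0,0,0],60],
  [[0,0,0],[-0.012,-0.04,0.01],60],
  [[0,0,0],[-0.012,-0.04,0.02],60],
  [[0,0,0],[-0.012,-0.04,0.03],60],
  [[0,0,0],[-0.012,-0.04,0.03],60],
  [[0,0,0],[-0.012,-0.04,0.03],60],
  [[0,0,0],[-0.0074,-0.0324,0.03],60],
  [[0,0,0],[0,0,0.03],60],
  [[0,0,0],[0,0,0],60],
  [[0,0,0],[0,0,0],60],
])

```text
time: 16.35
ee_pos: [0.4082, -0.2797, 0.1298]
tcp_rot: [180.0, 0.0, 167.6]
wrist_force: [-0.4, 0.6, 0.3]
opening: 0.0513
grasp_force: 0.0
```

```bash
python3 - <<'E'
from h import *
np.set_printoptions(precision=4,suppress=True)
o=get_obs();print(o["ee_pos"],o["tcp_rot"],o["wrist_force"])
im,d=snap("wrist","w5");P=cloud("wrist",d)
for r in mark_of("fin0","wrist")[:3]: X=w("wrist",r["xyz"]);print(r["score"],X,px("wrist",X))
m=(d>0)&(P[...,2]>.045)&(P[...,2]<.066)&(np.hypot(P[...,0]-.41,P[...,1]+.283)<.05)
q=P[m];print(len(q),q.mean(0),rect(q))
b=P[(d>0)&(P[...,2]>.014)&(P[...,2]<.026)&(np.hypot(P[...,0]-.41,P[...,1]+.283)<.075)];print(rect(b),np.median(b[:,2]))
delta([.4095,-.283,.028],168)
E
```

```text
[ 0.4082 -0.2797  0.1298] [179.989    0.0002 167.6396] [-0.3668  0.6384  0.3031]
0.7 [ 0.4127 -0.285   0.049 ] [276.2427 222.8076]
0.6 [ 0.3593 -0.4075  0.0476] [ 82.3429 185.6043]
1553 [ 0.4086 -0.2843  0.0585] (array([ 0.4105, -0.2848]), array([0.0499, 0.014 ]), -13.715057373046875)
(array([ 0.4108, -0.2849]), array([0.0961, 0.0401]), -13.346786499023438) 0.021514471450054445
turn [-0.06  0.17 -0.26] shift [-0.001  -0.0028  0.1033] | shift old axes [-0.0007 -0.0027  0.1033]
```

View pics/w5.png

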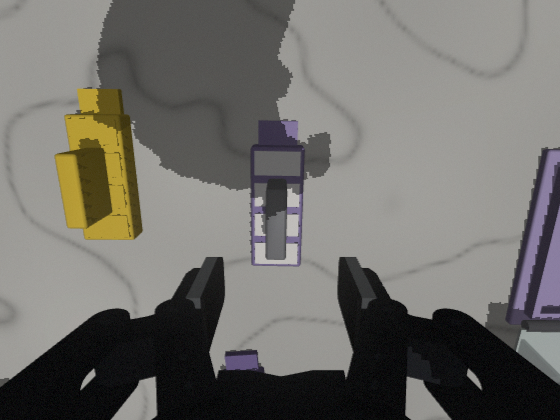

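The picture shows the purple cassette at (277,205) with its tongue towards the robot, and the yellow look-alike at (100,170). The choice is confirmed, so I'll go down and grip.

Request:
servo_tool([
  [[0,0,1],[-0.0036,-0.0044,0.03],55],
  [[0,0,0],[0,0,0.03],50],
  [[0,0,0],[0,0,0.025],50],
  [[0,0,0],[0,0,0.016],50],
  [[0,0,0],[0,0,0],50],
  [[0,0,0],[0,0,0],10],
  [[0,0,0],[0,0,0],0],
  [[0,0,0],[0,0,0],0],
  [[0,0,0],[0,0,0],0],
], force=60)

```text
time: 17.35
ee_pos: [0.4117, -0.2857, 0.0298]
tcp_rot: [-180.0, 0.2, 166.7]
wrist_force: [0.3, 1.0, 7.4]
opening: 0.0128
grasp_force: 63.1
```

```bash
python3 - <<'E'
from h import *
o=get_obs();print(o["ee_pos"],o["tcp_rot"],o["opening"],o["grasp_force"],o["wrist_force"])
E
```

```text
[ 0.41172118 -0.28573632  0.02983934] [-1.79955242e+02  1.75076881e-01  1.66749168e+02] 0.012834589705205015 63.08444023132324 [0.26693533 0.99892498 7.39397695]
```

```bash
cat >> h.py <<'E'
ex=np.array([np.cos(np.radians(-13)),np.sin(np.radians(-13)),0]);ey=np.array([-ex[1],ex[0],0]);ez=np.array([0,0,1.])
BAY={"R":np.array([.5050,-.0457,.008]),"M":np.array([.5172,.0069,.008]),"L":np.array([.5293,.0595,.008])}
def tcp(bay,tx,tz,th,c=0,h=.0298,dy=0):
    "TCP target: tongue tip at (tx,tz) mm in the bay frame, tilt th deg; c,h (m): TCP in cassette frame"
    a=np.radians(th);lx,lz=.066+c,h
    return BAY[bay]+ex*(tx/1000+lx*np.cos(a)-lz*np.sin(a))+ez*(tz/1000+lx*np.sin(a)+lz*np.cos(a))+ey*dy
def chain(ws,yaw=167):
    o=get_obs();R0=Ro.from_euler("xyz",o["tcp_rot"],degrees=True);p=np.array(o["ee_pos"])
    for T,th in ws:
        R1=Ro.from_euler("xyz",[180,0,yaw],degrees=True)*Ro.from_rotvec([0,-th,0],degrees=True)
        print("turn",np.degrees((R0.inv()*R1).as_rotvec()).round(1),"then shift",(R1.inv().apply(T-p)*1000).round(1),"mm | old axes",(R0.inv().apply(T-p)*1000).round(1),"->",T.round(4));R0,p=R1,T
E
python3 - <<'E'
from h import *
o=get_obs();p=np.array(o["ee_pos"])
chain([(p+ez*.1,0),(tcp("R",-48,45,20,.001),20),(tcp("R",-50,2,20,.001),20),(tcp("R",-65,1.5,20,.001),20),(tcp("R",-65.5,0.5,0,.001),0)])
E
```

```text
turn [-0.   0.2 -0.3] then shift [  -0.    0. -100.] mm | old axes [  -0.3   -0.1 -100. ] -> [ 0.4117 -0.2857  0.1298]
turn [  0. -20.  -0.] then shift [-30.3 254.9  38.6] mm | old axes [-41.7 254.9  25.9] -> [ 0.5096 -0.0468  0.1039]
turn [0. 0. 0.] then shift [16.6 -0.  39.7] mm | old axes [16.6 -0.  39.7] -> [ 0.5077 -0.0463  0.0609]
turn [0. 0. 0.] then shift [14.3 -0.  -4.7] mm | old axes [14.3 -0.  -4.7] -> [ 0.4931 -0.0429  0.0604]
turn [ 0. 20.  0.] then shift [-13.7  -0.   22.1] mm | old axes [-5.3 -0.  25.5] -> [ 0.5065 -0.046   0.0383]
```

Request:
servo_tool([
  [[0,0,0],[0,0,-0.01],0],
  [[0,0,0],[0,0,-0.03],0],
  [[0,0,0],[0,0,-0.03],0],
  [[0,0,0],[0,0,-0.03],0],
  [[0,0,0],[0,0,0],0],
])

```text
time: 17.85
ee_pos: [0.4123, -0.2864, 0.1332]
tcp_rot: [-179.8, 0.4, 166.7]
wrist_force: [0.1, 1.0, -0.8]
opening: 0.0126
grasp_force: 62.0
```

Request:
servo_tool([
  [[0,0,-0.3],[-0.003,0.02,0],0],
  [[0,0,0],[-0.007,0.04,0],0],
  [[0,0,0],[-0.007,0.04,0],0],
  [[0,0,0],[-0.007,0.04,0],0],
  [[0,0,0],[-0.007,0.04,0],0],
  [[0,0,0],[-0.007,0.04,0],0],
  [[0,-4,0],[-0.004,0.035,0],0],
  [[0,-4,0],[0,0,0],0],
  [[0,-4,0],[0,0,0],0],
  [[0,-4,0],[0,0,0],0],
  [[0,-4,0],[0,0,0],0],
  [[0,0,0],[0,0,0],0],
])

```text
time: 19.05
ee_pos: [0.5075, -0.046, 0.1276]
tcp_rot: [-180.0, 20.1, 167.1]
wrist_force: [0.3, -0.2, 0.5]
opening: 0.013
grasp_force: 62.0
```

```bash
python3 - <<'E'
from h import *
np.set_printoptions(precision=4,suppress=True)
o=get_obs();print(o["ee_pos"],o["tcp_rot"],o["opening"],o["grasp_force"],o["wrist_force"])
snap("wrist","w6");snap("side","s6")
a=cv2.imread("pics/w6.png");b=cv2.imread("pics/s6.png")[130:340,130:410];b=cv2.resize(b,(560,420))
cv2.imwrite("pics/c6.png",cv2.resize(np.hstack([a,b]),(800,300)))
chain([(tcp("R",-48,45,20,.001),20),(tcp("R",-50,2,20,.001),20),(tcp("R",-65,1.5,20,.001),20),(tcp("R",-65.5,0.5,0,.001),0)])
E
```

```text
[ 0.5075 -0.046   0.1276] [-179.9866   20.0791  167.0678] 0.013014274133677317 62.020801305770874 [ 0.3458 -0.2333  0.5152]
turn [ 0.  -0.   0.1] then shift [ 7.3 -0.4 23.4] mm | old axes [ 7.3 -0.4 23.4] -> [ 0.5096 -0.0468  0.1039]
turn [0. 0. 0.] then shift [16.6 -0.  39.7] mm | old axes [16.6 -0.  39.7] -> [ 0.5077 -0.0463  0.0609]
turn [0. 0. 0.] then shift [14.3 -0.  -4.7] mm | old axes [14.3 -0.  -4.7] -> [ 0.4931 -0.0429  0.0604]
turn [ 0. 20.  0.] then shift [-13.7  -0.   22.1] mm | old axes [-5.3 -0.  25.5] -> [ 0.5065 -0.046   0.0383]
```

View pics/c6.png

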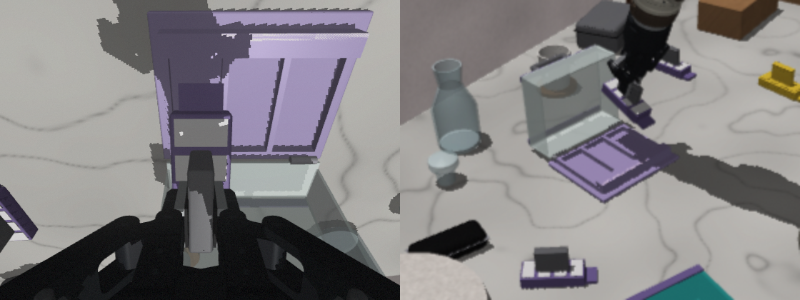

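The picture shows the cassette held nose-down, with its tongue facing the lip over the right bay. Now I'll go down and slide it under the lip.

Request:
servo_tool([
  [[0,0,0],[0.008,-0.0004,0.02],0],
  [[0,0,0],[0.008,0,0.02],0],
  [[0,0,0],[0.005,0,0.013],0],
  [[0,0,0],[0.003,0,0.01],0],
  [[0,0,0],[0,0,0],0],
  [[0,0,0],[0,0,0],0],
])

```text
time: 19.75
ee_pos: [0.508, -0.0467, 0.061]
tcp_rot: [-180.0, 20.0, 167.0]
wrist_force: [-0.6, -1.5, -1.8]
opening: 0.0129
grasp_force: 62.0
```

Request:
servo_tool([
  [[0,0,0],[0.004,0,-0.0013],0],
  [[0,0,0],[0.004,0,-0.0013],0],
  [[0,0,0],[0.003,0,-0.001],0],
  [[0,0,0],[0.002,0,-0.0007],0],
  [[0,0,0],[0,0,0],0],
  [[0,0,0],[0,0,0],0],
])

```text
time: 20.35
ee_pos: [0.4945, -0.0434, 0.0606]
tcp_rot: [-180.0, 20.0, 167.1]
wrist_force: [-1.5, -3.2, 1.8]
opening: 0.0129
grasp_force: 62.3
```

```bash
python3 - <<'E'
from h import *
np.set_printoptions(precision=4,suppress=True)
o=get_obs();print(o["ee_pos"],o["tcp_rot"],o["opening"],o["grasp_force"],o["wrist_force"])
im,d=snap("wrist","w7");P=cloud("wrist",d)
q=P.reshape(-1,3)-BAY["R"];X=q@ex*1000;Y=q@ey*1000;Z=q[:,2]*1000;g=(d.ravel()>0)&(abs(Y)<12)
print([(x,round(float(np.median(Z[g&(abs(X-x)<1)])),1),round(float(np.ptp(Z[g&(abs(X-x)<1)])),1)) for x in range(-76,40,3) if (g&(abs(X-x)<1)).sum()>4])
chain([(tcp("R",-65.5,1.5,20,.001),20)])
E
```

```text
[ 0.4945 -0.0434  0.0606] [-179.9808   20.0432  167.0525] 0.012934470502143606 62.32921600341797 [-1.4975 -3.1996  1.8258]
[(-76, -0.0, 3.3), (-73, 9.5, 22.6), (-70, 19.0, 2.9), (-67, 19.0, 4.2), (-64, 18.9, 117.8), (-61, 133.7, 118.2), (-58, 129.8, 117.2), (-55, 124.5, 115.1), (-52, 116.1, 115.1), (-49, 125.0, 118.6), (-46, 118.8, 96.7), (-43, 62.9, 89.5), (-40, 71.5, 84.5), (-37, 72.2, 82.2), (-34, 73.3, 79.3), (-31, 75.9, 62.5), (-28, 75.4, 63.3), (-25, 76.8, 62.6), (-22, 78.6, 67.7), (-19, 79.8, 66.1), (-16, 80.5, 59.7), (-13, 81.5, 57.6), (-10, 82.6, 2.8), (-7, 83.7, 3.7), (-4, 84.8, 3.8), (-1, 85.8, 3.2), (2, 85.7, 0.5)]
turn [-0.  0.  0.] then shift [ 1.9  0.1 -0.6] mm | old axes [ 1.9  0.1 -0.6] -> [ 0.4926 -0.0428  0.0604]
```

```bash
python3 - <<'E'
from h import *
chain([(tcp("R",-65.5,1.5,20,.001),20)]+[(tcp("R",-65.5,1.5-.15*i,20-2.5*i,.001),20-2.5*i) for i in range(1,9)])
E
```

```text
turn [-0.  0.  0.] then shift [ 1.9  0.1 -0.6] mm | old axes [ 1.9  0.1 -0.6] -> [ 0.4926 -0.0428  0.0604]
turn [0.  2.5 0. ] then shift [-1.3  0.   3. ] mm | old axes [-1.2  0.   3.1] -> [ 0.4947 -0.0433  0.0579]
turn [-0.   2.5  0. ] then shift [-1.3  0.   3. ] mm | old axes [-1.2  0.   3.1] -> [ 0.4967 -0.0438  0.0553]
turn [-0.   2.5 -0. ] then shift [-1.3 -0.   3. ] mm | old axes [-1.2 -0.   3.1] -> [ 0.4986 -0.0442  0.0526]
turn [0.  2.5 0. ] then shift [-1.3  0.   3. ] mm | old axes [-1.2  0.   3.1] -> [ 0.5004 -0.0446  0.0499]
turn [ 0.   2.5 -0. ] then shift [-1.3 -0.   3. ] mm | old axes [-1.2 -0.   3.1] -> [ 0.5021 -0.045   0.047 ]
turn [-0.   2.5  0. ] then shift [-1.4 -0.   3. ] mm | old axes [-1.2 -0.   3.1] -> [ 0.5037 -0.0454  0.0441]
turn [0.  2.5 0. ] then shift [-1.4  0.   3. ] mm | old axes [-1.2  0.   3.1] -> [ 0.5051 -0.0457  0.0411]
turn [-0.   2.5  0. ] then shift [-1.4 -0.   3. ] mm | old axes [-1.2 -0.   3.1] -> [ 0.5065 -0.046   0.0381]
```

Each row has constant steps: turn 2.5°, shift (-1.3, 0, 3) mm.

Request:
servo_tool([
  [[0,0,0],[0.0019,0,-0.0006],0],
  [[0,2.5,0],[-0.0012,0,0.0031],0],
  [[0,2.5,0],[-0.0013,0,0.003],0],
  [[0,2.5,0],[-0.0012,0,0.0031],0],
  [[0,2.5,0],[-0.0013,0,0.003],0],
  [[0,2.5,0],[-0.0012,0,0.0031],0],
  [[0,2.5,0],[-0.0013,0,0.003],0],
  [[0,2.5,0],[-0.0012,0,0.0031],0],
  [[0,2.5,0],[-0.0013,0,0.003],0],
  [[0,0,0],[0,0,0],0],
  [[0,0,0],[0,0,0],0],
])

```text
time: 21.5
ee_pos: [0.5071, -0.0464, 0.0381]
tcp_rot: [-180.0, 0.1, 167.0]
wrist_force: [1.8, -4.6, -1.8]
opening: 0.0128
grasp_force: 61.9
```

```bash
python3 - <<'E'
from h import *
np.set_printoptions(precision=4,suppress=True)
o=get_obs();print(o["ee_pos"],o["tcp_rot"],o["opening"],o["grasp_force"],o["wrist_force"],o["torque"])
chain([(tcp("R",-66,0,0,.001),0)])
E
```

```text
[ 0.5071 -0.0464  0.0381] [-179.9665    0.0784  167.0283] 0.012840601903081957 61.88800513744354 [ 1.841  -4.6321 -1.7888] [-1.1567 -0.2695 -0.0136]
turn [-0.   0.1  0. ] then shift [1.2 0.2 0.3] mm | old axes [1.2 0.2 0.3] -> [ 0.506  -0.0459  0.0378]
```

Request:
servo_tool([
  [[0,0,0],[0.001,-0.001,0.0008],0],
  [[0,0,0],[0,0,0.0007],0],
  [[0,0,0],[0,0,0],0],
  [[0,0,0],[0,0,0],0],
])

```text
time: 21.9
ee_pos: [0.5061, -0.0465, 0.0378]
tcp_rot: [179.9, 0.2, 167.1]
wrist_force: [1.9, 0.6, 5.2]
opening: 0.0132
grasp_force: 62.9
```

Request:
servo_tool([
  [[0,0,0],[0,0,0],18],
  [[0,0,0],[0,0,0],25],
  [[0,0,0],[0,0,0],30],
  [[0,0,0],[0,0,-0.01],30],
  [[0,0,0],[0,0,-0.03],30],
  [[0,0,0],[0,0,-0.03],30],
  [[0,0,0],[0,0,-0.045],30],
  [[0,0,0],[0,0,-0.045],40],
  [[0,0,0],[0.03,0,-0.04],60],
  [[0,0,0],[0.03,0,0],60],
  [[0,0,0],[0,0,0],60],
])

```text
time: 23.0
ee_pos: [0.4453, -0.033, 0.2397]
tcp_rot: [180.0, 0.2, 167.1]
wrist_force: [0.5, 0.5, 0.5]
opening: 0.0514
grasp_force: 0.0
```

```bash
cat >> h.py <<'E'
def chk(n,d,bay):
    P=cloud(n,d);q=P.reshape(-1,3)-BAY[bay];X=q@ex*1000;Y=q@ey*1000;Z=q[:,2]*1000;g=(d.ravel()>0)&(abs(Y)<22)&(abs(X)<60)
    t=g&(Z>44)&(Z<70);b=g&(Z>15)&(Z<28)&(X>-50)
    print(bay,"fin n",t.sum(),"ctr",X[t].mean().round(1) if t.any() else None,Y[t].mean().round(1) if t.any() else None,"ztop",np.median(Z[t]) if t.any() else None)
    if b.sum()>20:
        A=np.c_[X[b],Y[b],np.ones(b.sum())];print("  body top plane slope x,y,z0",np.linalg.lstsq(A,Z[b],rcond=None)[0].round(3),"x",np.percentile(X[b],[1,99]).round(1),"y",np.percentile(Y[b],[1,99]).round(1))
def fins(n,near):
    im,d=camera(n);P=cloud(n,d)
    for c in near:
        m=(d>0)&(P[...,2]>.045)&(P[...,2]<.066)&(np.hypot(P[...,0]-c[0],P[...,1]-c[1])<.06)
        q=P[m];print(n,c,len(q),rect(q) if len(q)>8 else None)
    return im,d
E
python3 - <<'E'
from h import *
np.set_printoptions(precision=4,suppress=True)
o=get_obs();print(o["time"],o["ee_pos"],o["tcp_rot"],o["wrist_force"])
im,d=snap("wrist","w8");chk("wrist",d,"R")
fins("top",[(.607,-.3565),(.411,.298)])
E
```

```text
23.0 [ 0.4453 -0.033   0.2397] [179.9748   0.22   167.0618] [0.4758 0.5112 0.5034]
R fin n 682 ctr -2.5 -2.1 ztop 56.588019103481685
  body top plane slope x,y,z0 [-0.002 -0.002 19.279] x [-47.4  47.2] y [-21.4  17.8]
top (0.607, -0.3565) 116 (array([ 0.6076, -0.3572]), array([0.0492, 0.0156]), -8.444778442382812)
top (0.411, 0.298) 114 (array([0.4106, 0.2979]), array([0.0499, 0.0145]), 36.296634674072266)
```

View pics/w8.png

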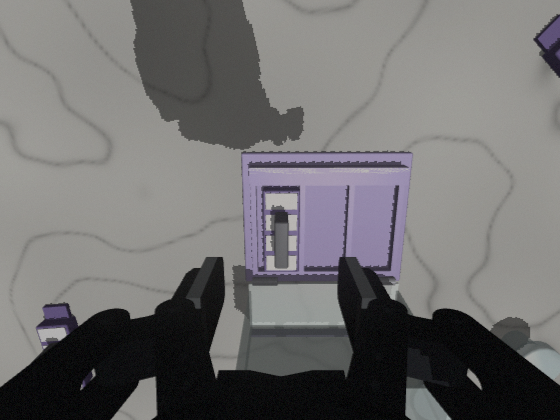

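The first cassette lies flat in the right bay, at (281,230) in the picture. On to the far-right cassette.

Request:
servo_tool([
  [[0,0,-5],[0,0,0],60],
  [[0,0,0],[-0.0228,-0.033,0.01],60],
  [[0,0,0],[-0.0228,-0.033,0.01],60],
  [[0,0,0],[-0.0228,-0.033,0.01],60],
  [[0,0,0],[-0.0228,-0.033,0.01],60],
  [[0,0,0],[-0.0228,-0.033,0.01],60],
  [[0,0,0],[-0.0228,-0.033,0.01],60],
  [[0,0,0],[-0.0228,-0.033,0.01],60],
  [[0,0,0],[-0.0228,-0.033,0.015],60],
  [[0,0,0],[-0.0228,-0.033,0.015],60],
  [[0,0,0],[0,0,0],60],
  [[0,0,0],[0,0,0],60],
])

```text
time: 24.3
ee_pos: [0.6089, -0.3567, 0.1342]
tcp_rot: [179.9, -0.2, 172.0]
wrist_force: [0.3, -0.2, -0.0]
opening: 0.0512
grasp_force: 0.0
```

```bash
cat >> h.py <<'E'
def local(n,c):
    "fin and body rect near c from the named camera"
    im,d=camera(n);P=cloud(n,d);r=np.hypot(P[...,0]-c[0],P[...,1]-c[1])
    q=P[(d>0)&(P[...,2]>.045)&(P[...,2]<.066)&(r<.05)];print("fin",len(q),rect(q) if len(q)>8 else None)
    b=P[(d>0)&(P[...,2]>.012)&(P[...,2]<.027)&(r<.075)];print("body",len(b),rect(b) if len(b)>8 else None)
    return im,d
E
python3 - <<'E'
from h import *
np.set_printoptions(precision=4,suppress=True)
o=get_obs();print(o["time"],o["ee_pos"],o["tcp_rot"],o["wrist_force"])
im,d=local("wrist",(.6075,-.357))
cv2.imwrite("pics/w9.png",im[:,:,::-1])
E
```

```text
24.3 [ 0.6089 -0.3567  0.1342] [179.9146  -0.1793 171.9746] [ 0.2881 -0.2116 -0.0098]
fin 1487 (array([ 0.6096, -0.358 ]), array([0.0497, 0.0136]), -7.9489593505859375)
body 4463 (array([ 0.6101, -0.358 ]), array([0.0961, 0.04  ]), -8.097137451171875)
```

View pics/w9.png

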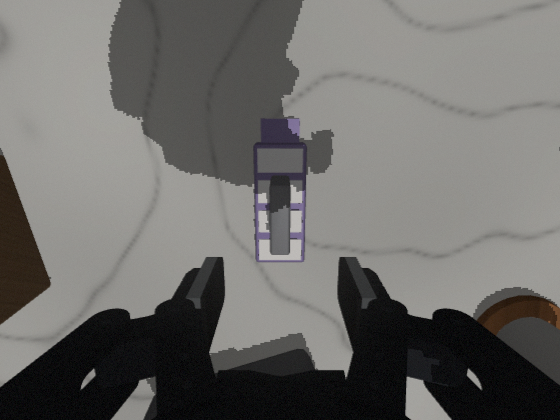

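The purple cassette is centred at (280,200) with its tongue towards the robot. I'll pick it.

Request:
servo_tool([
  [[0,0,0],[-0.0011,-0.0012,0.03],55],
  [[0,0,0],[0,0,0.03],50],
  [[0,0,0],[0,0,0.03],50],
  [[0,0,0],[0,0,0.015],50],
  [[0,0,0],[0,0,0],50],
  [[0,0,0],[0,0,0],10],
  [[0,0,0],[0,0,0],0],
  [[0,0,0],[0,0,0],0],
  [[0,0,0],[0,0,0],0],
], force=60)

```text
time: 25.25
ee_pos: [0.6113, -0.3579, 0.0348]
tcp_rot: [-179.9, 0.2, 172.0]
wrist_force: [0.1, 1.0, 6.5]
opening: 0.0126
grasp_force: 59.4
```

Request:
servo_tool([
  [[0,0,0],[0,0,-0.01],0],
  [[0,0,0],[0,0,-0.03],0],
  [[0,0,0],[0,0,-0.03],0],
  [[0,0,0],[0,0,-0.03],0],
  [[0,0,0],[0,0,-0.03],0],
  [[0,0,0],[0,0,0],0],
  [[0,0,0],[0,0,0],0],
])

```text
time: 25.95
ee_pos: [0.6105, -0.3576, 0.1634]
tcp_rot: [-179.9, 0.1, 172.0]
wrist_force: [0.6, 0.1, -0.9]
opening: 0.0128
grasp_force: 58.5
```

```bash
python3 - <<'E'
from h import *
np.set_printoptions(precision=4,suppress=True)
o=get_obs();print(o["time"],o["ee_pos"],o["tcp_rot"],o["opening"],o["grasp_force"],o["wrist_force"])
T=tcp("M",-48,60,20,0);p=np.array(o["ee_pos"]);W=np.array([.46,-.03,p[2]])
chain([(p,0),(W,0),(np.r_[T[:2],p[2]],0),(T,20),(tcp("M",-50,2,20,0),20),(tcp("M",-65.5,1.5,20,0),20)])
E
```

```text
25.95 [ 0.6105 -0.3576  0.1634] [-179.9445    0.1415  172.0427] 0.012797058960853133 58.517045974731445 [ 0.5967  0.1113 -0.8828]
turn [-0.   0.1  5. ] then shift [0. 0. 0.] mm | old axes [0. 0. 0.] -> [ 0.6105 -0.3576  0.1634]
turn [0. 0. 0.] then shift [220.3 285.3   0. ] mm | old axes [220.3 285.3   0. ] -> [ 0.46   -0.03    0.1634]
turn [0. 0. 0.] then shift [-51.3  48.8   0. ] mm | old axes [-51.3  48.8   0. ] -> [0.5209 0.006  0.1634]
turn [  0. -20.  -0.] then shift [15.3 -0.  42.1] mm | old axes [ 0.  -0.  44.8] -> [0.5209 0.006  0.1186]
turn [0. 0. 0.] then shift [21.7 -0.  53.8] mm | old axes [21.7 -0.  53.8] -> [0.519  0.0065 0.0606]
turn [0. 0. 0.] then shift [14.7  0.  -4.8] mm | old axes [14.7  0.  -4.8] -> [0.5039 0.01   0.0601]
```

Request:
servo_tool([
  [[0,0,5],[0.01,0.01,0],0],
  [[0,0,0],[0.03,0.035,0],0],
  [[0,0,0],[0.03,0.04,0],0],
  [[0,0,0],[0.03,0.04,0],0],
  [[0,0,0],[0.03,0.04,0],0],
  [[0,0,0],[0.03,0.04,0],0],
  [[0,0,0],[0.03,0.04,0],0],
  [[0,0,0],[0.03,0.04,0],0],
  [[0,0,0],[-0.02,0.03,0],0],
  [[0,0,0],[-0.03,0.019,0],0],
  [[0,0,0],[0,0,0],0],
])

```text
time: 27.05
ee_pos: [0.5199, 0.0074, 0.1597]
tcp_rot: [-180.0, -0.1, 167.2]
wrist_force: [-0.6, -0.5, -2.5]
opening: 0.0129
grasp_force: 58.7
```

Request:
servo_tool([
  [[0,-4,0],[0,0,0],0],
  [[0,-4,0],[0,0,0],0],
  [[0,-4,0],[0,0,0],0],
  [[0,-4,0],[0,0,0],0],
  [[0,-4,0],[0,0,0],0],
  [[0,0,0],[0,0,0],0],
])

```text
time: 27.65
ee_pos: [0.5163, 0.0055, 0.1604]
tcp_rot: [-180.0, 20.0, 167.1]
wrist_force: [0.7, -0.4, -1.7]
opening: 0.0127
grasp_force: 58.7
```

```bash
cat >> h.py <<'E'
def held(n="wrist"):
    "pose of held cassette in the tool frame (depth): body-top plane in front of fin, tilt and height; tongue tip"
    o=get_obs();R=Ro.from_euler("xyz",o["tcp_rot"],degrees=True);im,d=camera(n);P=cloud(n,d).reshape(-1,3)
    q=R.inv().apply(P-o["ee_pos"])*1000
    # cassette-like axes: x'=-toolx, z'=-toolz
    X,Y,Z=-q[:,0],q[:,1],-q[:,2];g=(d.ravel()>0)&(abs(Y)<22)
    b=g&(X<-28)&(X>-46)&(Z>-25)&(Z<5);A=np.c_[X[b],Y[b],np.ones(b.sum())];s=np.linalg.lstsq(A,Z[b],rcond=None)[0] if b.sum()>10 else None
    print("held: n",b.sum(),"slope x,y, z@0 (body top rel TCP)",None if s is None else s.round(3))
    print([(x,round(float(np.median(Z[g&(abs(Y)<10)&(abs(X-x)<1)&(Z<40)&(Z>-60)])),1)) for x in range(-78,-24,3) if (g&(abs(Y)<10)&(abs(X-x)<1)&(Z<40)&(Z>-60)).sum()>3])
    return im,d
E
python3 - <<'E'
from h import *
np.set_printoptions(precision=4,suppress=True)
o=get_obs();print(o["time"],o["ee_pos"],o["tcp_rot"],o["opening"],o["grasp_force"],o["wrist_force"])
held()
chain([(tcp("M",-50,2,20,0),20),(tcp("M",-65.5,1.5,20,0),20)])
E
```

```text
27.65 [0.5163 0.0055 0.1604] [-179.9584   20.0105  167.0721] 0.012659652335362372 58.742167353630066 [ 0.6791 -0.3607 -1.6967]
held: n 3178 slope x,y, z@0 (body top rel TCP) [ -0.002   0.001 -13.652]
[(-66, -28.1), (-63, -28.1), (-60, -28.2), (-57, -28.2), (-54, -28.2), (-51, -28.2), (-48, -16.3), (-45, -13.4), (-42, -13.4), (-39, -13.5), (-36, -13.4), (-33, -13.5), (-30, -13.5), (-27, -14.1)]
turn [-0.  -0.1  0.1] then shift [32.6  1.4 95. ] mm | old axes [32.5  1.5 95. ] -> [0.519  0.0065 0.0606]
turn [0. 0. 0.] then shift [14.7  0.  -4.8] mm | old axes [14.7  0.  -4.8] -> [0.5039 0.01   0.0601]
```

```bash
python3 - <<'E'
from h import *
k=dict(c=.0005,h=.0337)
chain([(tcp("M",-50,2,20,**k),20),(tcp("M",-65.5,1.5,20,**k),20)]+[(tcp("M",-65.5,1.5-.75*i,20-10*i,**k),20-10*i) for i in (1,2)])
E
```

```text
turn [-0.  -0.1  0.1] then shift [32.1  1.4 91.1] mm | old axes [32.   1.5 91.1] -> [0.5181 0.0067 0.0644]
turn [0. 0. 0.] then shift [14.7  0.  -4.8] mm | old axes [14.7  0.  -4.8] -> [0.503  0.0102 0.0639]
turn [-0. 10.  0.] then shift [-6.7 -0.  11.8] mm | old axes [-4.6 -0.  12.8] -> [0.5115 0.0082 0.0535]
turn [-0. 10.  0.] then shift [-6.9  0.  11.8] mm | old axes [-4.7  0.  12.8] -> [0.5182 0.0067 0.0417]
```

Request:
servo_tool([
  [[0,0,0],[0.01,0.0014,0.03],0],
  [[0,0,0],[0.01,0,0.03],0],
  [[0,0,0],[0.007,0,0.018],0],
  [[0,0,0],[0.005,0,0.013],0],
  [[0,0,0],[0,0,0],0],
  [[0,0,0],[0.004,0,-0.0013],0],
  [[0,0,0],[0.004,0,-0.0013],0],
  [[0,0,0],[0.004,0,-0.0013],0],
  [[0,0,0],[0.0025,0,-0.0009],0],
  [[0,0,0],[0,0,0],0],
  [[0,0,0],[0,0,0],0],
])

```text
time: 28.8
ee_pos: [0.5045, 0.01, 0.0652]
tcp_rot: [-180.0, 20.0, 167.1]
wrist_force: [-3.3, -4.8, 1.4]
opening: 0.013
grasp_force: 59.3
```

```bash
python3 - <<'E'
from h import *
np.set_printoptions(precision=4,suppress=True)
o=get_obs();print(o["time"],o["ee_pos"],o["tcp_rot"],o["opening"],o["grasp_force"],o["wrist_force"])
held()
k=dict(c=.0005,h=.0337)
chain([(tcp("M",-65.5,1.5,20,**k),20)])
E
```

```text
28.8 [0.5045 0.01   0.0652] [-179.9704   20.0205  167.0635] 0.012993487227552664 59.28251087665558 [-3.2988 -4.8206  1.3951]
held: n 3119 slope x,y, z@0 (body top rel TCP) [ -0.014  -0.002 -14.437]
[(-78, -32.5), (-75, -30.7), (-72, -22.5), (-69, -15.8), (-66, -16.7), (-63, -17.7), (-60, -18.8), (-57, -19.9), (-54, -21.0), (-51, -27.9), (-48, -14.8), (-45, -13.7), (-42, -13.7), (-39, -13.7), (-36, -13.9), (-33, -13.8), (-30, -13.8), (-27, 3.5)]
turn [-0.   0.   0.1] then shift [ 1.8 -0.2  0.6] mm | old axes [ 1.8 -0.2  0.6] -> [0.503  0.0102 0.0639]
```

Tongue is under the lip. Swing down now.

Request:
servo_tool([
  [[0,0,0],[0.0015,-0.0002,0.0006],0],
  [[0,2.5,0],[-0.0012,0,0.0031],0],
  [[0,2.5,0],[-0.0012,0,0.0032],0],
  [[0,2.5,0],[-0.0012,0,0.0031],0],
  [[0,2.5,0],[-0.0012,0,0.0032],0],
  [[0,2.5,0],[-0.0012,0,0.0031],0],
  [[0,2.5,0],[-0.0012,0,0.0032],0],
  [[0,2.5,0],[-0.0012,0,0.0031],0],
  [[0,2.5,0],[-0.0012,0,0.0032],0],
  [[0,0,0],[0,0,0],0],
  [[0,0,0],[0,0,0],0],
])

```text
time: 29.95
ee_pos: [0.5184, 0.0063, 0.0427]
tcp_rot: [-179.9, 0.1, 167.0]
wrist_force: [-3.7, -7.1, 12.3]
opening: 0.0128
grasp_force: 61.1
```

```bash
python3 - <<'E'
from h import *
np.set_printoptions(precision=4,suppress=True)
o=get_obs();print(o["ee_pos"],o["tcp_rot"],o["opening"],o["grasp_force"],o["wrist_force"],o["torque"])
chain([(tcp("M",-66,0,0,.0005,.0337),0)])
E
```

```text
[0.5184 0.0063 0.0427] [-179.9475    0.1175  167.0142] 0.012793128967735188 61.0819011926651 [-3.669  -7.1246 12.2749] [-1.5922  0.7728  0.1982]
turn [-0.1  0.1  0. ] then shift [0.8 0.3 1. ] mm | old axes [0.8 0.3 1. ] -> [0.5177 0.0068 0.0417]
```

Request:
servo_tool([
  [[0,0,0],[0,0,0],18],
  [[0,0,0],[0,0,0],25],
  [[0,0,0],[0,0,0],30],
  [[0,0,0],[0,0,-0.01],30],
  [[0,0,0],[0,0,-0.03],30],
  [[0,0,0],[0,0,-0.03],30],
  [[0,0,0],[0,0,-0.045],30],
  [[0,0,0],[0,0,-0.045],40],
  [[0,0,0],[0.03,0,-0.04],60],
  [[0,0,0],[0.03,0,0],60],
  [[0,0,0],[0,0,0],60],
])

```text
time: 31.05
ee_pos: [0.4573, 0.0211, 0.2441]
tcp_rot: [179.9, 0.2, 167.1]
wrist_force: [0.8, -0.1, 0.1]
opening: 0.0513
grasp_force: 0.0
```

```bash
python3 - <<'E'
from h import *
np.set_printoptions(precision=4,suppress=True)
o=get_obs();print(o["time"],o["ee_pos"],o["tcp_rot"],o["wrist_force"],o["q"])
im,d=snap("wrist","w10");chk("wrist",d,"R");chk("wrist",d,"M")
im,d=fins("top",[(.607,-.3565),(.411,.298)])
chk("top",d,"R");chk("top",d,"M")
E
```

```text
31.05 [0.4573 0.0211 0.2441] [179.9243   0.2271 167.087 ] [ 0.7684 -0.1402  0.0565] [ 2.6381 -7.5204 -0.7627 96.5187  0.0121 15.5509]
R fin n 713 ctr -3.0 -0.7 ztop 56.52480462670203
  body top plane slope x,y,z0 [ 0.003 -0.008 19.438] x [-47.7  46.1] y [-21.3  18. ]
M fin n 685 ctr -1.7 -1.6 ztop 56.66126249803275
  body top plane slope x,y,z0 [-0.    -0.003 19.236] x [-46.9  47.6] y [-21.3  17.9]
top (0.607, -0.3565) 0 None
top (0.411, 0.298) 115 (array([0.4112, 0.2979]), array([0.0495, 0.014 ]), 35.467411041259766)
R fin n 0 ctr None None ztop None
M fin n 0 ctr None None ztop None
```

View pics/w10.png

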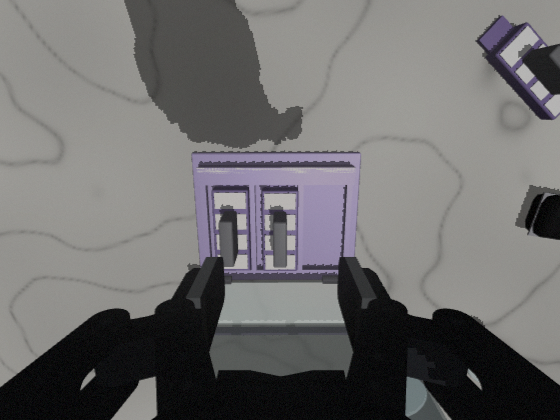

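Both cassettes lie flat in their bays, at (228,230) and (280,230) in the picture. The third is at (525,65) with its tongue towards the robot.

Request:
servo_tool([
  [[0,0,-8.3],[0,0,0],60],
  [[0,0,-8.3],[0,0,0],60],
  [[0,0,-8.3],[0,0,0],60],
  [[0,0,-8.3],[0,0,0],60],
  [[0,0,-8.2],[0,0,0],60],
  [[0,0,-8.2],[0,0,0],60],
  [[0,0,0],[0,0,0],60],
])

```text
time: 31.85
ee_pos: [0.4593, 0.0204, 0.2406]
tcp_rot: [180.0, -0.0, -143.2]
wrist_force: [1.5, -0.8, 1.1]
opening: 0.051
grasp_force: 0.0
```

Request:
servo_tool([
  [[0,0,0],[-0.018,0.036,0.01],60],
  [[0,0,0],[-0.018,0.036,0.015],60],
  [[0,0,0],[-0.018,0.036,0.015],60],
  [[0,0,0],[-0.018,0.036,0.015],60],
  [[0,0,0],[-0.018,0.036,0.015],60],
  [[0,0,0],[-0.018,0.036,0.015],60],
  [[0,0,0],[-0.02,0.034,0.02],60],
  [[0,0,0],[0,0,0],60],
  [[0,0,0],[0,0,0],60],
])

```text
time: 32.75
ee_pos: [0.412, 0.2979, 0.135]
tcp_rot: [-180.0, -0.1, -143.4]
wrist_force: [0.0, -0.6, 0.0]
opening: 0.0514
grasp_force: 0.0
```

```bash
python3 - <<'E'
from h import *
np.set_printoptions(precision=4,suppress=True)
o=get_obs();print(o["time"],o["ee_pos"],o["tcp_rot"],o["wrist_force"],o["q"])
im,d=local("wrist",(.411,.298));cv2.imwrite("pics/w11.png",im[:,:,::-1])
E
```

```text
32.75 [0.412  0.2979 0.135 ] [-179.9606   -0.1092 -143.4435] [ 0.0283 -0.5688  0.0107] [35.8878 -1.4411 -7.1427 84.407  -0.0407 -0.6688]
fin 1495 (array([0.4127, 0.2967]), array([0.0496, 0.0139]), 36.128379821777344)
body 4399 (array([0.4131, 0.2969]), array([0.0958, 0.0401]), 35.98678970336914)
```

View pics/w11.png

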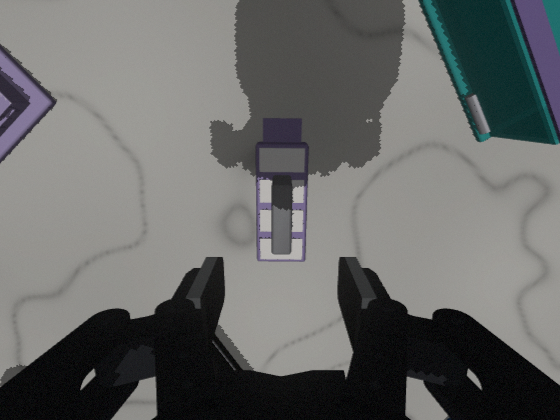

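The third purple cassette is centred at (282,200), tongue towards the robot. I'll pick it.

Request:
servo_tool([
  [[0,0,0.5],[0,-0.0015,0.03],55],
  [[0,0,0],[0,0,0.03],50],
  [[0,0,0],[0,0,0.03],50],
  [[0,0,0],[0,0,0.015],50],
  [[0,0,0],[0,0,0],50],
  [[0,0,0],[0,0,0],10],
  [[0,0,0],[0,0,0],0],
  [[0,0,0],[0,0,0],0],
  [[0,0,0],[0,0,0],0],
], force=60)

```text
time: 33.7
ee_pos: [0.4139, 0.2965, 0.0321]
tcp_rot: [-180.0, 0.1, -143.9]
wrist_force: [0.1, -0.6, 4.5]
opening: 0.0129
grasp_force: 62.6
```

Request:
servo_tool([
  [[0,0,0],[0,0,-0.01],0],
  [[0,0,0],[0,0,-0.03],0],
  [[0,0,0],[0,0,-0.03],0],
  [[0,0,0],[0,0,-0.03],0],
  [[0,0,0],[0,0,-0.03],0],
  [[0,0,8.2],[0,0,0],0],
  [[0,0,8.2],[0,0,0],0],
  [[0,0,8.2],[0,0,0],0],
  [[0,0,8.2],[0,0,0],0],
  [[0,0,8.2],[0,0,0],0],
  [[0,0,8],[0,0,0],0],
  [[0,0,0],[0,0,0],0],
])

```text
time: 34.9
ee_pos: [0.4133, 0.2963, 0.1617]
tcp_rot: [180.0, 0.1, 167.0]
wrist_force: [-0.0, 0.1, -0.1]
opening: 0.013
grasp_force: 61.8
```

```bash
python3 - <<'E'
from h import *
np.set_printoptions(precision=4,suppress=True)
o=get_obs();print(o["time"],o["ee_pos"],o["tcp_rot"],o["opening"],o["grasp_force"],o["wrist_force"])
held()
T=tcp("L",-48,60,20,0);p=np.array(o["ee_pos"])
chain([(np.r_[T[:2],p[2]],0)])
E
```

```text
34.9 [0.4133 0.2963 0.1617] [179.9932   0.0501 167.0328] 0.012996229242688225 61.771202087402344 [-0.0471  0.1195 -0.1466]
held: n 3263 slope x,y, z@0 (body top rel TCP) [  0.007  -0.001 -11.246]
[(-66, -26.0), (-63, -26.0), (-60, -26.0), (-57, -25.9), (-54, -26.2), (-51, -26.1), (-48, -17.1), (-45, -11.6), (-42, -11.3), (-39, -11.3), (-36, -11.4), (-33, -11.3), (-30, -11.4), (-27, -11.8)]
turn [0.  0.1 0.3] then shift [-170.1 -204.6   -0.1] mm | old axes [-168.9 -205.6    0. ] -> [0.533  0.0586 0.1617]
```

Request:
servo_tool([
  [[0,0,0.3],[-0.02,-0.02,0],0],
  [[0,0,0],[-0.025,-0.03,0],0],
  [[0,0,0],[-0.025,-0.03,0],0],
  [[0,0,0],[-0.025,-0.03,0],0],
  [[0,0,0],[-0.025,-0.03,0],0],
  [[0,0,0],[-0.025,-0.03,0],0],
  [[0,0,0],[-0.025,-0.035,0],0],
  [[0,0,0],[0,0,0],0],
])

```text
time: 35.75
ee_pos: [0.5336, 0.0541, 0.1612]
tcp_rot: [-179.9, 0.1, 166.9]
wrist_force: [-1.1, 1.3, -1.1]
opening: 0.0131
grasp_force: 61.8
```

Request:
servo_tool([
  [[0,-4,0],[0,0,0],0],
  [[0,-4,0],[0,0,0],0],
  [[0,-4,0],[0,0,0],0],
  [[0,-4,0],[0,0,0],0],
  [[0,-4,0],[0,0,0],0],
  [[0,0,0],[0,0,0],0],
])

```text
time: 36.35
ee_pos: [0.5309, 0.0586, 0.1613]
tcp_rot: [-179.9, 20.1, 167.1]
wrist_force: [0.1, -0.7, -0.7]
opening: 0.013
grasp_force: 61.9
```

```bash
python3 - <<'E'
from h import *
np.set_printoptions(precision=4,suppress=True)
o=get_obs();print(o["time"],o["ee_pos"],o["tcp_rot"],o["opening"],o["grasp_force"],o["wrist_force"])
held()
k=dict(c=.0005,h=.0318)
chain([(tcp("L",-50,2,20,**k),20),(tcp("L",-65.5,1.5,20,**k),20)]+[(tcp("L",-65.5,1.5-.75*i,20-10*i,**k),20-10*i) for i in (1,2)])
E
```

```text
36.35 [0.5309 0.0586 0.1613] [-179.9461   20.1116  167.1176] 0.012967261197559346 61.85093879699707 [ 0.07   -0.7013 -0.6811]
held: n 3265 slope x,y, z@0 (body top rel TCP) [  0.009  -0.    -10.971]
[(-66, -26.2), (-63, -25.8), (-60, -25.7), (-57, -25.8), (-54, -25.9), (-51, -25.7), (-48, -19.6), (-45, -11.5), (-42, -11.0), (-39, -11.1), (-36, -11.0), (-33, -11.2), (-30, -11.1), (-27, -11.4)]
turn [-0.   0.   0.1] then shift [34.5  0.4 92.8] mm | old axes [34.5  0.4 92.8] -> [0.5309 0.0591 0.0626]
turn [0. 0. 0.] then shift [14.7  0.  -4.8] mm | old axes [14.7  0.  -4.8] -> [0.5158 0.0626 0.0621]
turn [-0. 10.  0.] then shift [-6.4 -0.  11.8] mm | old axes [-4.3 -0.  12.7] -> [0.5239 0.0607 0.0516]
turn [-0. 10.  0.] then shift [-6.5  0.  11.8] mm | old axes [-4.4  0.  12.8] -> [0.5303 0.0593 0.0398]
```

Request:
servo_tool([
  [[0,0,0],[0.011,0.0004,0.03],0],
  [[0,0,0],[0.011,0,0.03],0],
  [[0,0,0],[0.007,0,0.019],0],
  [[0,0,0],[0.0055,0,0.0138],0],
  [[0,0,0],[0,0,0],0],
  [[0,0,0],[0.004,0,-0.0013],0],
  [[0,0,0],[0.004,0,-0.0013],0],
  [[0,0,0],[0.004,0,-0.0013],0],
  [[0,0,0],[0.0025,0,-0.0009],0],
  [[0,0,0],[0,0,0],0],
  [[0,0,0],[0,0,0],0],
])

```text
time: 37.5
ee_pos: [0.5168, 0.062, 0.0619]
tcp_rot: [-180.0, 20.0, 166.9]
wrist_force: [-1.9, -1.3, -0.0]
opening: 0.0131
grasp_force: 62.0
```

```bash
python3 - <<'E'
from h import *
np.set_printoptions(precision=4,suppress=True)
o=get_obs();print(o["time"],o["ee_pos"],o["tcp_rot"],o["opening"],o["grasp_force"],o["wrist_force"])
held()
k=dict(c=.0005,h=.0318)
chain([(tcp("L",-65.5,1.5,20,**k),20)])
E
```

```text
37.5 [0.5168 0.062  0.0619] [-179.9882   20.0279  166.8677] 0.013052834925895117 61.97206377983093 [-1.9133 -1.2991 -0.0396]
held: n 3271 slope x,y, z@0 (body top rel TCP) [  0.006  -0.001 -11.273]
[(-78, -29.1), (-75, -29.3), (-72, -21.1), (-69, -13.2), (-66, -13.1), (-63, -14.3), (-60, -15.3), (-57, -16.4), (-54, -17.5), (-51, -18.4), (-48, -16.0), (-45, -11.5), (-42, -11.2), (-39, -11.3), (-36, -11.4), (-33, -11.2), (-30, -11.4), (-27, -11.9)]
turn [-0.1  0.  -0.1] then shift [ 1.   0.4 -0.7] mm | old axes [ 1.   0.4 -0.7] -> [0.5158 0.0626 0.0621]
```

Request:
servo_tool([
  [[0,0,0],[0.001,0.0004,-0.0004],0],
  [[0,2.5,0],[-0.0011,0,0.0031],0],
  [[0,2.5,0],[-0.0011,0,0.0032],0],
  [[0,2.5,0],[-0.0011,0,0.0031],0],
  [[0,2.5,0],[-0.0011,0,0.0032],0],
  [[0,2.5,0],[-0.0011,0,0.0031],0],
  [[0,2.5,0],[-0.0011,0,0.0032],0],
  [[0,2.5,0],[-0.0011,0,0.0031],0],
  [[0,2.5,0],[-0.0011,0,0.0032],0],
  [[0,0,0],[0,0,0],0],
  [[0,0,0],[0,0,0],0],
])

```text
time: 38.65
ee_pos: [0.5297, 0.059, 0.0402]
tcp_rot: [-179.9, 0.1, 166.8]
wrist_force: [-5.1, -5.4, 10.8]
opening: 0.0132
grasp_force: 63.8
```

```bash
python3 - <<'E'
from h import *
np.set_printoptions(precision=4,suppress=True)
o=get_obs();print(o["ee_pos"],o["tcp_rot"],o["opening"],o["grasp_force"],o["wrist_force"],o["torque"])
held()
chain([(tcp("L",-66,0,0,.0005,.0318),0)])
E
```

```text
[0.5297 0.059  0.0402] [-179.9455    0.0803  166.8141] 0.013187527370312035 63.761773109436035 [-5.079  -5.4046 10.8268] [-1.2141  0.9706  0.1104]
held: n 3432 slope x,y, z@0 (body top rel TCP) [  0.006  -0.069 -11.709]
[(-78, -32.0), (-75, -32.1), (-72, -13.1), (-69, -13.2), (-66, -13.1), (-63, -13.2), (-60, -13.2), (-57, -13.1), (-54, -25.6), (-51, -26.1), (-48, -16.7), (-45, -11.5), (-42, -11.3), (-39, -11.4), (-36, -11.3), (-33, -11.2), (-30, -11.4), (-27, -11.9)]
turn [-0.1  0.1 -0.2] then shift [0.  0.4 0.4] mm | old axes [0.  0.4 0.4] -> [0.5298 0.0594 0.0398]
```

Request:
servo_tool([
  [[0,0,0],[0,0,0],18],
  [[0,0,0],[0,0,0],25],
  [[0,0,0],[0,0,0],30],
  [[0,0,0],[0,0,-0.01],30],
  [[0,0,0],[0,0,-0.03],30],
  [[0,0,0],[0,0,-0.03],30],
  [[0,0,0],[0,0,-0.045],30],
  [[0,0,0],[0,0,-0.045],30],
  [[0,0,0],[0.03,0,-0.045],30],
  [[0,0,0],[0.03,-0.02,-0.02],30],
  [[0,0,0],[0,0,0],30],
])

```text
time: 39.8
ee_pos: [0.4667, 0.0529, 0.2658]
tcp_rot: [179.9, 0.4, 166.9]
wrist_force: [1.7, -0.6, 0.8]
opening: 0.0255
grasp_force: 0.0
```

```bash
python3 - <<'E'
from h import *
np.set_printoptions(precision=4,suppress=True)
o=get_obs();print(o["time"],o["ee_pos"],o["tcp_rot"],o["wrist_force"])
im,d=snap("wrist","w12")
for b in "RML": chk("wrist",d,b)
for r in mark_of("handle","wrist")[:2]: print(r["score"],w("wrist",r["xyz"]))
im,d=camera("top");
for r in mark_of("fin0","top")[:6]: print(round(r["score"],2),w("top",r["xyz"]))
for r in mark_of("handle","top")[:2]: print("h",r["score"],w("top",r["xyz"]))
E
```

```text
39.8 [0.4667 0.0529 0.2658] [179.8818   0.396  166.8526] [ 1.6567 -0.5999  0.7731]
R fin n 686 ctr -2.3 -0.2 ztop 55.332756473986635
  body top plane slope x,y,z0 [-0.     0.003 18.421] x [-47.7  46. ] y [-20.9  18.4]
M fin n 607 ctr -2.5 -0.7 ztop 55.46032014019802
  body top plane slope x,y,z0 [-0.001  0.001 18.275] x [-46.8  46.4] y [-21.   18.4]
L fin n 615 ctr -0.8 -1.6 ztop 55.44772176727913
  body top plane slope x,y,z0 [-0.003 -0.005 18.145] x [-46.4  48. ] y [-20.5  18. ]
0.98 [ 0.3549 -0.4052  0.0451]
0.75 [ 0.5018 -0.0468  0.0495]
0.58 [0.516  0.0024 0.052 ]
0.45 [ 0.7292  0.2172 -0.0005]
0.17 [ 0.5828  0.3461 -0.0088]
h 0.82 [0.1154 0.3627 0.1164]
h 0.75 [ 0.6836 -0.0329  0.1427]
```

View pics/w12.png

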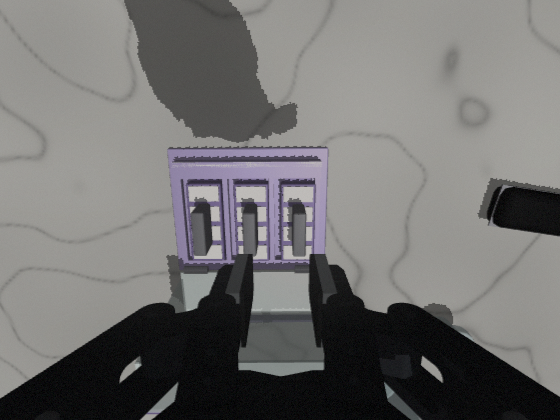

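All three cassettes lie flat in their bays, at (205,225), (250,225) and (298,228) in the picture. Now the cover: I'll turn the tool and go over the handle.

Request:
servo_tool([
  [[0,0,8.2],[0,0,-0.01],30],
  [[0,0,8.2],[0,0,-0.01],30],
  [[0,0,8.2],[0,0,0],30],
  [[0,0,8.2],[0,0,0],30],
  [[0,0,8.2],[0,0,0],30],
  [[0,0,8.2],[0,0,0],30],
  [[0,0,8.2],[0,0,0],30],
  [[0,0,8.2],[0,0,0],30],
  [[0,0,8.2],[0,0,0],30],
  [[0,0,8.2],[0,0,0],30],
  [[0,0,8],[0,0,0],30],
  [[0,0,0],[0,0,0],30],
])

```text
time: 41.25
ee_pos: [0.4685, 0.0534, 0.2793]
tcp_rot: [-179.9, 0.0, 76.7]
wrist_force: [0.5, 0.4, -0.4]
opening: 0.0257
grasp_force: 0.0
```

Request:
servo_tool([
  [[0,0,0],[-0.006,0.035,0],30],
  [[0,0,0],[-0.007,0.04,0],30],
  [[0,0,0],[-0.007,0.04,0],30],
  [[0,0,0],[-0.007,0.04,0],30],
  [[0,0,0],[-0.007,0.04,0],30],
  [[0,0,0],[-0.006,0.038,0],30],
  [[0,0,0],[0,0,0.03],30],
  [[0,0,0],[0,0,0.02],30],
  [[0,0,0],[0,0,0],30],
  [[0,0,0],[0,0,0],30],
])

```text
time: 42.25
ee_pos: [0.6857, -0.0386, 0.2304]
tcp_rot: [-180.0, 0.0, 77.0]
wrist_force: [-1.1, 0.2, 0.1]
opening: 0.0257
grasp_force: 0.0
```

```bash
python3 - <<'E'
from h import *
np.set_printoptions(precision=4,suppress=True)
o=get_obs();print(o["time"],o["ee_pos"],o["tcp_rot"],o["opening"],o["wrist_force"])
im,d=snap("wrist","w13");P=cloud("wrist",d)
for r in mark_of("handle","wrist")[:2]: X=w("wrist",r["xyz"]);print(r["score"],X,px("wrist",X))
c=np.array([.685,-.038,0]);q=P.reshape(-1,3);x=(q-c)@ex;y=(q-c)@ey
m=(d.ravel()>0)&(abs(x)<.02)&(abs(y)<.045)&(q[:,2]>.125)&(q[:,2]<.165)
print(m.sum(),q[m].mean(0) if m.any() else 0,np.percentile(q[m,2],95) if m.any() else 0, rect(q[m]) if m.sum()>8 else 0)
E
```

```text
42.25 [ 0.6857 -0.0386  0.2304] [-179.9514    0.0216   76.9896] 0.025689327977904564 [-1.0742  0.2209  0.0957]
0.82 [ 0.6868 -0.0378  0.1465] [280.8541 213.2651]
2552 [ 0.683  -0.0321  0.1492] 0.15103615333313225 (array([ 0.6786, -0.0343]), array([0.081 , 0.0256]), 77.2335433959961)
```

View pics/w13.png

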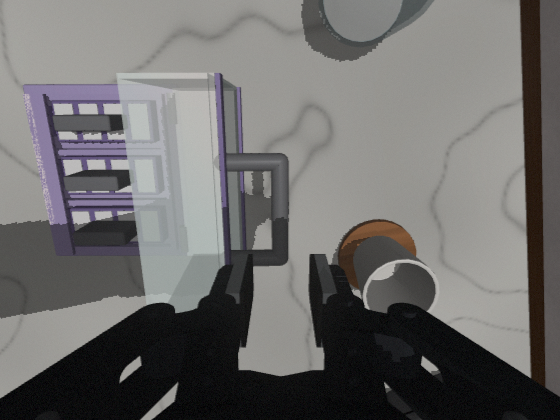

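The bar at (280,213) sits between the fingers, which clear the cup. I'll go down and grip the handle.

Request:
servo_tool([
  [[0,0,0],[0,0,0.03],30],
  [[0,0,0],[0,0,0.03],30],
  [[0,0,0],[0,0,0.025],30],
  [[0,0,0],[0,0,0.015],30],
  [[0,0,0],[0,0,0],30],
  [[0,0,0],[0,0,0],10],
  [[0,0,0],[0,0,0],0],
  [[0,0,0],[0,0,0],0],
  [[0,0,0],[0,0,0],0],
], force=25)

```text
time: 43.25
ee_pos: [0.685, -0.0384, 0.1325]
tcp_rot: [-180.0, -0.0, 76.9]
wrist_force: [-9.0, 1.3, 0.7]
opening: 0.0107
grasp_force: 26.9
```

```bash
python3 - <<'E'
from h import *
np.set_printoptions(precision=4,suppress=True)
o=get_obs();print(o["time"],o["ee_pos"],o["tcp_rot"],o["opening"],o["grasp_force"],o["wrist_force"])
f=np.r_[1.6,np.arange(1.566,.2,-.034),np.arange(.19,-.001,-.02)]
x=-132*np.cos(f)+104*np.sin(f);z=132*np.sin(f)+104*np.cos(f)
print(len(f)-1);print(np.c_[f[1:],np.diff(x),-np.diff(z)].round(2)[::4].tolist())
E
```

```text
43.25 [ 0.685  -0.0384  0.1325] [-179.9639   -0.0029   76.8871] 0.010657049520779125 26.892259418964386 [-9.0128  1.268   0.7236]
51
[[1.57, -4.44, -3.59], [1.43, -4.89, -2.95], [1.29, -5.25, -2.26], [1.16, -5.5, -1.53], [1.02, -5.66, -0.77], [0.89, -5.71, 0.0], [0.75, -5.66, 0.78], [0.61, -5.5, 1.54], [0.48, -5.24, 2.27], [0.34, -4.89, 2.96], [0.21, -4.44, 3.59], [0.13, -2.43, 2.32], [0.05, -2.23, 2.51]]
```

Request:
servo_tool([
  [[0,0,0],[0,-0.0044,-0.0036],0],
  [[0,0,0],[0,-0.0046,-0.0034],0],
  [[0,0,0],[0,-0.0047,-0.0033],0],
  [[0,0,0],[0,-0.0048,-0.0031],0],
  [[0,0,0],[0,-0.0049,-0.003],0],
  [[0,0,0],[0,-0.005,-0.0028],0],
  [[0,0,0],[0,-0.0051,-0.0026],0],
  [[0,0,0],[0,-0.0052,-0.0024],0],
  [[0,0,0],[0,-0.0053,-0.0023],0],
  [[0,0,0],[0,-0.0053,-0.0021],0],
  [[0,0,0],[0,-0.0054,-0.0019],0],
  [[0,0,0],[0,-0.0055,-0.0017],0],
])

```text
time: 44.45
ee_pos: [0.6287, -0.0255, 0.1657]
tcp_rot: [179.6, -0.0, 76.8]
wrist_force: [4.8, -3.0, 7.7]
opening: 0.0104
grasp_force: 26.7
```

Request:
servo_tool([
  [[0,0,0],[0,-0.0055,-0.0015],0],
  [[0,0,0],[0,-0.0056,-0.0013],0],
  [[0,0,0],[0,-0.0056,-0.0012],0],
  [[0,0,0],[0,-0.0056,-0.001],0],
  [[0,0,0],[0,-0.0057,-0.0008],0],
  [[0,0,0],[0,-0.0057,-0.0006],0],
  [[0,0,0],[0,-0.0057,-0.0004],0],
  [[0,0,0],[0,-0.0057,-0.0002],0],
  [[0,0,0],[0,-0.0057,0],0],
  [[0,0,0],[0,-0.0057,0.0002],0],
  [[0,0,0],[0,-0.0057,0.0004],0],
  [[0,0,0],[0,-0.0057,0.0006],0],
])

```text
time: 45.65
ee_pos: [0.5612, -0.0101, 0.1698]
tcp_rot: [179.8, 0.1, 76.8]
wrist_force: [-0.3, -5.3, 6.9]
opening: 0.0106
grasp_force: 28.1
```

```bash
cat >> h.py <<'E'
def cov(k=.0117):
    o=get_obs();print(o["time"],o["ee_pos"],o["opening"],o["grasp_force"],o["wrist_force"])
    h=np.array([.579,-.0135]);p=o["ee_pos"];x,z=(p[:2]-h)@ex[:2],p[2]+k-.014
    print("rel",x,z,np.hypot(x,z),"phi",np.arctan2(z,-x)-.667)
    im,d=camera("wrist")
    for r in mark_of("handle","wrist")[:2]:
        X=w("wrist",r["xyz"]);a,b=(X[:2]-h)@ex[:2],X[2]-.014;print(r["score"],X,"phi",np.arctan2(b,-a)-.667,np.hypot(a,b))
E
python3 - <<'E'
from h import *
np.set_printoptions(precision=4,suppress=True)
cov()
E
```

```text
45.65 [ 0.5612 -0.0101  0.1698] 0.010586401579953768 28.08596581220627 [-0.2885 -5.3307  6.8557]
rel -0.01811889672601962 0.16745653347665296 0.16843391886014394 phi 0.7960150374275905
0.57 [ 0.5627 -0.0102  0.1797] phi 0.8037369261442975 0.16651062434667568
```

Request:
servo_tool([
  [[0,0,0],[0,-0.0057,0.0008],0],
  [[0,0,0],[0,-0.0056,0.001],0],
  [[0,0,0],[0,-0.0056,0.0011],0],
  [[0,0,0],[0,-0.0056,0.0013],0],
  [[0,0,0],[0,-0.0055,0.0015],0],
  [[0,0,0],[0,-0.0055,0.0017],0],
  [[0,0,0],[0,-0.0054,0.0019],0],
  [[0,0,0],[0,-0.0053,0.0021],0],
  [[0,0,0],[0,-0.0052,0.0023],0],
  [[0,0,0],[0,-0.0052,0.0024],0],
  [[0,0,0],[0,-0.0051,0.0026],0],
  [[0,0,0],[0,-0.005,0.0028],0],
])

```text
time: 46.95
ee_pos: [0.498, 0.0048, 0.1472]
tcp_rot: [179.9, 0.1, 76.8]
wrist_force: [2.9, -5.4, -2.1]
opening: 0.0107
grasp_force: 27.9
```

```bash
python3 - <<'E'
from h import *
np.set_printoptions(precision=4,suppress=True)
cov()
E
```

```text
46.95 [0.498  0.0048 0.1472] 0.01070801973424335 27.907595336437225 [ 2.8681 -5.4483 -2.1154]
rel -0.08304245393964035 0.14489573564539499 0.1670054590860355 phi 0.38337705212987094
0.83 [0.498  0.0045 0.1579] phi 0.38069013894426407 0.16610226686266572
```

Request:
servo_tool([
  [[0,0,0],[0,-0.0033,0.002],0],
  [[0,0,0],[0,-0.0033,0.002],0],
  [[0,0,0],[0,-0.0032,0.0021],0],
  [[0,0,0],[0,-0.0032,0.0022],0],
  [[0,0,0],[0,-0.0031,0.0023],0],
  [[0,0,0],[0,-0.0031,0.0023],0],
  [[0,0,0],[0,-0.003,0.0024],0],
  [[0,0,0],[0,-0.003,0.0025],0],
  [[0,0,0],[0,-0.0029,0.0025],0],
  [[0,0,0],[0,-0.0028,0.0026],0],
  [[0,0,0],[0,-0.0028,0.0027],0],
  [[0,0,0],[0,-0.0027,0.0027],0],
])

```text
time: 48.25
ee_pos: [0.4628, 0.0133, 0.1187]
tcp_rot: [180.0, 0.0, 76.8]
wrist_force: [0.3, -5.5, 2.1]
opening: 0.0107
grasp_force: 28.5
```

```bash
python3 - <<'E'
from h import *
np.set_printoptions(precision=4,suppress=True)
cov()
E
```

```text
48.25 [0.4628 0.0133 0.1187] 0.010677335703615483 28.456580936908722 [ 0.2529 -5.4625  2.0565]
rel -0.11927196681962894 0.11637241771784075 0.16663835595239856 phi 0.10609401796592632
0.57 [0.4633 0.0133 0.1302] phi 0.10762512495610643 0.16618909029433868
```

Request:
servo_tool([
  [[0,0,0],[0,-0.0011,0.0011],0],
  [[0,0,0],[0,-0.0011,0.0011],0],
  [[0,0,0],[0,-0.001,0.0011],0],
  [[0,0,0],[0,-0.001,0.0011],0],
  [[0,0,0],[0,-0.001,0.0011],0],
  [[0,0,0],[0,-0.001,0.0011],0],
  [[0,0,0],[0,-0.001,0.0011],0],
  [[0,0,0],[0,-0.001,0.0011],0],
  [[0,0,0],[0,-0.001,0.0012],0],
  [[0,0,0],[0,-0.0009,0.0012],0],
  [[0,0,0],[0,-0.0009,0.0012],0],
  [[0,0,0],[0,0,0],0],
])

```text
time: 49.55
ee_pos: [0.4521, 0.0159, 0.1062]
tcp_rot: [180.0, 0.0, 76.8]
wrist_force: [-0.2, -4.3, 1.5]
opening: 0.0107
grasp_force: 28.4
```

```bash
python3 - <<'E'
from h import *
np.set_printoptions(precision=4,suppress=True)
cov()
E
```

```text
49.55 [0.4521 0.0159 0.1062] 0.010676539490250473 28.4113946557045 [-0.1625 -4.34    1.4548]
rel -0.13029061975942474 0.1038822811220339 0.1666348520820668 phi 0.0060997978659173
0.7 [0.4525 0.0157 0.1191] phi 0.013695970914184175 0.1670527302470862
```

Almost closed. I'll press on slowly until the force shows the stop.

Request:
servo_tool([
  [[0,0,0],[0,-0.0006,0.0007],0],
  [[0,0,0],[0,-0.0005,0.0007],0],
  [[0,0,0],[0,-0.0005,0.0006],0],
  [[0,0,0],[0,0,0],0],
  [[0,0,0],[0,0,0],0],
])

```text
time: 50.15
ee_pos: [0.4514, 0.0161, 0.1052]
tcp_rot: [179.8, 0.0, 76.8]
wrist_force: [-0.6, -5.8, 7.9]
opening: 0.0105
grasp_force: 29.0
```

Request:
servo_tool([
  [[0,0,0],[0,-0.0005,0.0007],0],
  [[0,0,0],[0,-0.0005,0.0007],0],
  [[0,0,0],[0,0,0],0],
  [[0,0,0],[0,0,0],0],
])

```text
time: 50.55
ee_pos: [0.4514, 0.0162, 0.1049]
tcp_rot: [179.7, -0.0, 76.8]
wrist_force: [1.3, -7.2, 13.3]
opening: 0.0103
grasp_force: 29.7
```

```bash
python3 - <<'E'
from h import *
np.set_printoptions(precision=4,suppress=True)
cov()
E
```

```text
50.55 [0.4514 0.0162 0.1049] 0.0102975098123208 29.702285528182983 [ 1.251  -7.1518 13.3141]
rel -0.13105695146489 0.1026025015840044 0.1664427765286501 phi -0.0027826000761689285
0.83 [0.4528 0.0108 0.1166] phi 0.006790542917758935 0.16439820048847253
```

The force rise shows the cover is on its stop. I'll release it and back away upwards.

Request:
servo_tool([
  [[0,0,0],[0,0,0],25],
  [[0,0,0],[0,0,0],40],
  [[0,0,0],[0,0,0],50],
  [[0,0,0],[0,0,-0.01],50],
  [[0,0,0],[0,0,-0.03],50],
  [[0,0,0],[0,0,-0.045],50],
  [[0,0,0],[0,0,-0.045],50],
  [[0,0,0],[0,-0.04,-0.045],60],
  [[0,0,0],[-0.03,-0.045,-0.04],60],
  [[0,0,0],[0,0,0],60],
])

```text
time: 51.65
ee_pos: [0.3775, 0.0097, 0.3056]
tcp_rot: [179.6, -0.1, 76.9]
wrist_force: [1.7, 0.1, -0.2]
opening: 0.0509
grasp_force: 0.0
```

```bash
python3 - <<'E'
from h import *
np.set_printoptions(precision=4,suppress=True)
o=get_obs();print(o["time"],o["ee_pos"],o["wrist_force"])
im,d=snap("wrist","w14");P=cloud("wrist",d)
for r in mark_of("handle","wrist")[:2]:print(r["score"],w("wrist",r["xyz"]))
hsv=cv2.cvtColor(np.ascontiguousarray(im),cv2.COLOR_RGB2HSV)
q=P[(hsv[...,0]>115)&(hsv[...,0]<150)&(hsv[...,1]>60)&(d>0)&(P[...,2]>.07)&(P[...,2]<.1)]
X=(q-np.array([.579,-.0135,0]))@ex
for s in(X<-.12,X>-.03): print(s.sum(),X[s].mean(),np.median(q[s,2]))
t,dt=camera("top");a=cv2.imread("pics/top0.png");s,ds=camera("side")
cv2.imwrite("pics/f.png",np.hstack([cv2.resize(t[:,:,::-1],(400,300)),cv2.resize(s[:,:,::-1],(400,300))]))
E
```

```text
51.65 [0.3775 0.0097 0.3056] [ 1.6919  0.0583 -0.1561]
0.71 [0.456  0.0132 0.1116]
1331 -0.13993131554721516 0.0804130767034679
1852 -0.006258702037155838 0.0802370119951692
```

View pics/f.png

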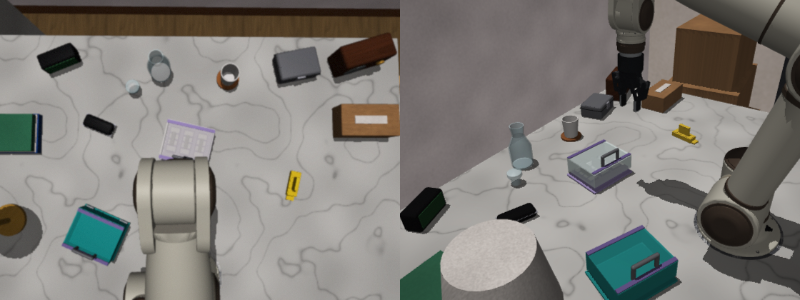

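The roof is level at 80.4 mm at the front and 80.2 mm at the back, so the cover is closed. The pictures show it down at (187,140) in the left view, nothing else moved, and the arm clear. Handing in.

```bash
python3 -c "
from workcell import *
print(job_done())"
```

```text
the job is handed in; nothing more can be done
None
```

The job is handed in: the cover was opened to its stop, all three cassettes lie flat in their own bays, the cover is fully closed, and nothing else appears to have moved.

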